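# Clamp the countersink and offer up the steel bush

### The job

Get the bench deburring machine ready: first tighten the countersink in its chuck by turning the knurled sleeve clockwise until the jaws bite. Then lift each of the two black flanged bushes in turn to feel its weight, always setting a bush back standing on the mat without dropping it; leave the lighter there and bring the heavier (the steel one) to the machine. Finish still holding it, upright with its flange down and its bore in line just above the countersink's point (a centimetre or two, not touching), ready to be deburred; leave everything else where it lies.

Things in the scene. Friction and masses are not known exactly. Their poses are not given: they have to be found in the camera images.
- sleeve (a joint): the chuck's clamping sleeve, in rad: starts loose between 0 and 0.3 and grows as the sleeve is turned clockwise seen from above. It drives all three jaws inwards together, 1.2 mm per rad; they touch the shank at about 1.25, bite firmly from 1.45 (6 N each) and ever harder up to the stop at 1.7. It turns against 0.08 N m of friction and stays where it is left, so it may be turned in several bites
- sleeve_mid (a point): on the vertical spindle axis, at mid-height of the round knurled sleeve, 44 mm across, reaching 17 mm below and above this point. Over it the chuck's nose narrows (41 to 30 mm) to the jaws; the cutter's point is 44 mm above this point. Under the sleeve is a narrower collar; the machine's flat top lies 33 mm below this point, with nothing else on it
- deburrer: bench deburring machine, bolted down: green housing 170 (x) x 150 mm, 95 mm high, grey foot 200 x 180 mm, upright spindle with keyless chuck in the middle of its top; origin on the bench under the spindle axis, x away from its switch side
- cutter: 90-degree countersink standing point up in the chuck, loose until clamped: shank 10 mm across, 49 mm long, head 25 mm across; origin at the foot of the shank inside the chuck, z up; 0.08 kg
- cutter_tip (a point): the countersink's point, 63 mm above its origin; z up along its axis
- jaw_1: first chuck jaw, a steel block 5.6 mm wide and 16 mm high, moved only by the sleeve; origin at the middle of the face that bites the shank
- jaw_2: second chuck jaw, alike, 120 degrees on
- jaw_3: third chuck jaw, alike
- bush_1: one of two flanged bushes that look exactly alike, standing flange down: body 40 mm across, bore 20 mm right through, 50 mm high in all, foot flange 52 mm across, 6 mm thick. Origin at the centre of the foot, z up along the bore. One is blackened steel (0.35 to 0.46 kg), one black-anodised aluminium (0.12 to 0.16 kg); only the weight tells. Either may stand at either place
- bush_2: one of two flanged bushes that look exactly alike, standing flange down: body 40 mm across, bore 20 mm right through, 50 mm high in all, foot flange 52 mm across, 6 mm thick. Origin at the centre of the foot, z up along the bore. One is blackened steel (0.35 to 0.46 kg), one black-anodised aluminium (0.12 to 0.16 kg); only the weight tells. Either may stand at either place
- mat: black rubber mat 240 x 320 mm, 3 mm thick, fixed on the bench; origin under its centre, x and y along its sides; the bushes stand on it, one towards its +y end and one towards its -y end
- bearing: bystander: ball bearing lying flat on the mat, 47 mm outside, 20 mm bore, 14 mm high; origin under its centre
- socket: bystander: chromed hexagon socket standing on the mat, 30 mm across, 38 mm high; origin under its centre
- wrench: bystander: open wrench 190 mm long lying on the bench along its x
- screwdriver: bystander: screwdriver 210 mm long with a blue handle, lying along its x
- hammer: bystander: hammer 280 mm long with a yellow handle, lying along its x
- spray_can: bystander: bare metal spray can standing, 66 mm across, 190 mm high; origin under its centre
- tape_measure: bystander: black tape measure, 72 x 40 x 66 mm high; origin under its centre
- pliers: bystander: pliers with red handles lying on the bench, about 180 mm long
There are look-alikes about, which are no part of the job. What is shaped like the bush_1 but purple is not meant. Leave any pink look-alike of the bush_2 alone.

How it is judged:
By the outcome, as a careful person would: the job done as asked, in the order asked, and still so for the second after the job is handed in, while the arm keeps its last pose, push and grip.
It also fails if it takes over 72 s, if anything falls off the work surface, if the arm or the gripper's body presses on something with over 40 N, if the wrist force passes 120 N, or if a joint passes its speed limit or range.

### The arm

A 7-joint arm with a two-finger parallel gripper is mounted at the origin on the work surface. World frame = base frame: x ahead of the robot, y to its left, z up, the work surface at z = 0. Lengths are in m, angles in rad, forces in N, time in s.
With the tool pointing down it reaches from about 0.4 to 0.9 m from the base axis. Payload 5.6 kg.
Tool frame: the origin (TCP) lies at the very end of the fingers, on their centre line; the grasp point (between the pads) lies 19 mm behind it; x points along the fingers, z is the direction in which the jaws open and shut, and the axes are right-handed (so a half turn about x gives the same grasp; the last joint's range is limited). The gripper opens to 92 mm and grips with 3 to 60 N. Pads are 20 mm wide; open, the fingers measure 128 mm over their backs; the gripper's body (75 mm by 189 mm) begins 69 mm behind the grasp point.
Start: joints at [-1.313, 0.468, -0.012, 1.603, 0.006, 1.071, -0.056], TCP at [0.193, 0.621, 0.186] pointing down, gripper open.
Joint ranges: [-2.53, 2.53], [-0.31, 2.02], [-1.57, 1.55], [0.28, 2.44], [-1.29, 4.43], [0.15, 1.84], [-2.92, 2.92]. Speed limits (rad/s): [2.57, 2.57, 3.14, 3.14, 3.14, 3.14, 3.14].

### API

Orientations are given as a unit quaternion [x, y, z, w].
In Python, from rig import ctrl, read_camera, spot_in, trace, mark_of gives the robot as it stands. The module is installed in compiled form; this text tells all that it offers.
- The arm moves only by the shell command python3 -m inch 'ROWS' [FORCE]. ROWS is JSON, a list of rows, each an object of numbers: "rx", "ry", "rz": the turn, a rotation vector about the tool's x, y, z in degrees; "dx", "dy", "dz": the shift along the tool's x, y, z in cm; "hand": the gripper command: -1 is fully open, 1 is shut, values between are in proportion. In form: [{"rx": .., "ry": .., "rz": .., "dx": .., "dy": .., "dz": .., "hand": ..}, ...]. A call has 1 to 12 rows; each row is the pose to reach, as a shift and turn from the pose measured when the call began, along the tool's axes at that moment; what a row does not reach only later rows make up. A row lasts 1/8 s, in which the tool goes at most 62.5 mm and 10.7 degrees, less where a joint would pass 70% of its speed; a pose out of reach is approached as far as the arm can. A call with a gripper value outside its range is refused whole. The fingers move at their own pace and stop on an object; FORCE is the grip in N (left out, the last holds). Time passes only in rows, so rows that repeat a pose let the fingers close. It gives the time, the measured TCP pose, the force and the opening at its end, in the units of the state.
- ctrl.state(): the state, without advancing time (a new reading comes with each control period).
- read_camera(name): name is "side" or "top"; returns a dict with "pixels" (384x512x3 uint8, red, green, blue), "range_z" (384x512 float32, m along the optical axis (not along the pixel's ray), 0 where there is no reading), "K" (3x3 intrinsics, pixels), "rvec" (rotation vector, rad) and "tvec" (3), from world to camera coordinates, as OpenCV has them. Camera axes: x right, y down, z forward; pixel columns grow to the right and rows downward; lengths in m; the calibration is good to about 2 mm. A picture is of the moment at which its call begins.
- ctrl.hand_in(): hands the job in, once; it reports no verdict.
Trained networks look in the newest picture that a camera, given by its name, has taken for a name from the list of things; names that differ only in an ending like _2 or _b are one class to them, and where a whole thing is asked for, a point or a joint stands for the part that bears it (a point fixed in the world has none). Each returns a list of dicts, best first, with "conf" (0 to 1); they miss things now and then, are a little off and sometimes report something else, mostly with a low value. They report only what shows in the picture. A call takes as long as a camera call. They do not tell look-alikes from the thing itself.
- spot_in(name, camera): "location" ([row, column] in pixels, amid what is visible of it).
- trace(name, camera): "mask" (384x512 bool, what is visible of it) and "location" ([row, column] in pixels, amid what is visible of it).
- mark_of(name, camera): "location" ([row, column] in pixels: a listed point, or the origin of a listed thing).
The state is a dict: "t": time; "joints": joint angles; "joint_vel": joint speeds; "joint_torque": joint torques, N m; "position": TCP position; "tool_rot": TCP orientation; "contact_force": force on the tool from outside, world axes, zero at the start; "moment": the same for the moment, N m; "grip_width": opening from 0.0 (shut) to 1.0 (fully open).
Only numpy, scipy, OpenCV 4.12 (cv2) and the standard library are available. Lean on these libraries where they do the work, as an engineer would, in place of code of your own. Each camera call takes 0.05 s, during which the arm holds its last target. There are 200 camera calls.

## Working session

There is one attempt and no reset: what is moved stays moved. The work goes in short steps, Python scripts to look and compute and a shell command to move; the robot and the scene stay as the last step left them, time stands still between calls to the robot, and variables do not carry over. Pictures are saved under pics/ and viewed, about 8 in all and at most 12, crops included, and the job is handed in when it is done.

```bash
mkdir -p pics
cat > h.py <<'E'
import numpy as np, cv2
from rig import ctrl, read_camera, spot_in, trace, mark_of
from scipy.spatial.transform import Rotation as R
def cam(n):
    c=read_camera(n); c['R']=cv2.Rodrigues(np.array(c['rvec'],float))[0]; c['t']=np.array(c['tvec'],float).ravel(); return c
def ray(c,rc):
    d=c['R'].T@np.linalg.solve(c['K'],[rc[1],rc[0],1.]); o=-c['R'].T@c['t']; return o,d
def atz(c,rc,z):
    o,d=ray(c,rc); return o+d*(z-o[2])/d[2]
def proj(c,p):
    q=c['K']@(c['R']@np.array(p)+c['t']); return q[1]/q[2],q[0]/q[2]
def cloud(c):
    v,u=np.mgrid[:384,:512]; z=c['range_z']; k=c['K']
    P=np.stack([(u-k[0,2])/k[0,0]*z,(v-k[1,2])/k[1,1]*z,z],-1)
    return (P-c['t'])@c['R']
def save(c,f,crop=None,s=1.5):
    im=c['pixels'][...,::-1]
    if crop: im=im[crop[0]:crop[1],crop[2]:crop[3]]
    cv2.imwrite('pics/'+f,cv2.resize(im,None,fx=s,fy=s,interpolation=cv2.INTER_CUBIC))
def rows(p,q=None):
    """shift cm / rotvec deg in tool axes from current pose to world pose"""
    s=ctrl.state(); r=R.from_quat(s['tool_rot']); d=r.inv().apply(np.array(p)-s['position'])*100
    rv=(r.inv()*q).as_rotvec(degrees=True) if q is not None else None
    return d.round(2), rv
E
cat > a.py <<'E'
from h import *
np.set_printoptions(precision=4,suppress=True)
s=ctrl.state(); print(s); print(R.from_quat(s['tool_rot']).as_matrix())
for n in ['top','side']:
    c=cam(n); save(c,n+'0.png'); P=cloud(c)
    print(n,'campos',-c['R'].T@c['t'])
    for k in ['sleeve_mid','cutter_tip','deburrer','bush_1','mat','bearing','socket','jaw_1','spray_can']:
        for m in mark_of(k,n)[:4]:
            r,q=[int(round(x)) for x in m['location']]
            print(k,round(m['conf'],2),np.round(m['location'],1),'pt',P[min(max(r,0),383),min(max(q,0),511)])
E
python3 a.py
```

```text
{'t': 0.0, 'joints': array([-1.313 ,  0.4684, -0.0116,  1.6036,  0.006 ,  1.0714, -0.0563]), 'joint_vel': array([ 0.001 ,  0.0003,  0.0004,  0.0001, -0.0011,  0.0009, -0.0008]), 'joint_torque': array([  0.0012, -52.0568,  -0.0127, -24.375 ,  -0.0568,   0.0173,
         0.0002]), 'position': array([0.1924, 0.6202, 0.1849]), 'tool_rot': array([-0.4198,  0.5697,  0.419 ,  0.5688]), 'contact_force': array([ 0.0223, -0.2118, -0.8668]), 'moment': array([ 0.0391,  0.0068, -0.0668]), 'grip_width': 0.9998976614842766}
[[-0.0004 -0.9551  0.2963]
 [-0.0017  0.2963  0.9551]
 [-1.     -0.0001 -0.0017]]
top campos [0.3438 0.0166 1.6501]
sleeve_mid 0.74 [202.3 307.7] pt [ 0.5176 -0.2213  0.1641]
cutter_tip 0.39 [201.1 312.9] pt [ 0.5218 -0.2404  0.1613]
deburrer 0.75 [207.6 306.3] pt [ 0.4993 -0.2196  0.1243]
bush_1 0.68 [201.1 260.8] pt [ 0.534  -0.0515  0.051 ]
bush_1 0.52 [214.9 184. ] pt [0.4802 0.2613 0.0074]
bush_1 0.52 [209.4 225.8] pt [ 0.5063  0.0904 -0.0001]
bush_1 0.5 [221.7 151. ] pt [0.45   0.3914 0.0231]
mat 0.68 [213.4 207.1] pt [0.4893 0.168  0.0023]
bearing 0.42 [186.9 211.1] pt [0
[... 231 characters left out ...]
 0.63 [156.  301.7] pt [ 0.525  -0.2133  0.1408]
sleeve_mid 0.39 [168.1 247.6] pt [ 0.7205 -0.1872  0.0063]
cutter_tip 0.44 [147.2 308.4] pt [ 0.5166 -0.2344  0.1684]
deburrer 0.72 [180.5 301.3] pt [ 0.494  -0.1578  0.0925]
bush_1 0.85 [331.4 210.2] pt [0.4452 0.419  0.042 ]
bush_1 0.78 [248.3 258.1] pt [0.4887 0.1132 0.0305]
bush_1 0.68 [286.4 236.7] pt [0.4619 0.2669 0.0441]
bush_1 0.66 [185.  302.7] pt [ 0.4784 -0.1431  0.0904]
mat 0.87 [263.7 247.4] pt [0.4942 0.1661 0.0058]
bearing 0.5 [247.7 225.2] pt [0.5782 0.161  0.0193]
socket 0.52 [146.6 306.8] pt [ 0.5542 -0.3104  0.095 ]
socket 0.43 [286.6 271.5] pt [0.2045 0.5387 0.6151]
spray_can 0.65 [189.6 218.9] pt [ 0.7272 -0.0183  0.0354]
```

View pics/top0.png

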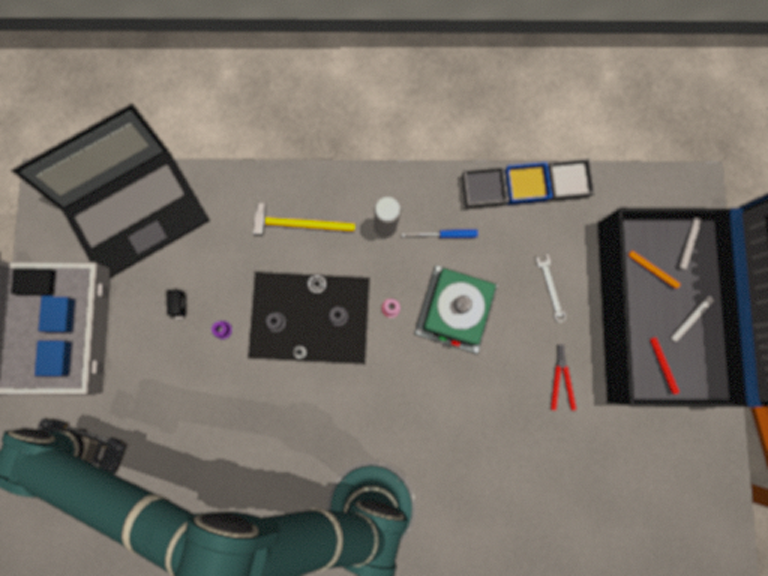

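View pics/side0.png

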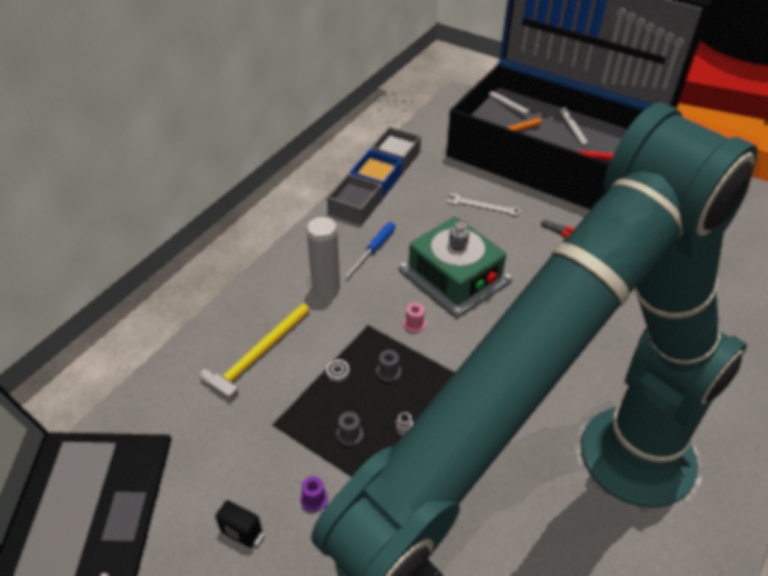

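The top view shows the machine with its chuck at about (307,203) px. The two black bushes stand on the mat at about (184,214) and (226,210). The purple and pink look-alikes are off the mat, and the bearing and socket are on it. Next I measure precisely.

```bash
cat > m.py <<'E'
from h import *
np.set_printoptions(precision=4,suppress=True)
T=cam('top'); S=cam('side'); PT=cloud(T); PS=cloud(S)
def tri(a,b):
    o1,d1=ray(T,a); o2,d2=ray(S,b); d1/=np.linalg.norm(d1); d2/=np.linalg.norm(d2)
    A=np.stack([d1,-d2],1); x=np.linalg.lstsq(A,o2-o1,rcond=None)[0]
    p,q=o1+x[0]*d1,o2+x[1]*d2; return (p+q)/2,np.linalg.norm(p-q)
print('bush class masks')
for n,c,P in (('top',T,PT),('side',S,PS)):
    for m in trace('bush_1',n)[:6]:
        M=m['mask']; pts=P[M]; lo=pts[:,2]; up=pts[(lo>.03)&(lo<.08)]
        print(n,round(m['conf'],2),np.round(m['location'],1),M.sum(),'mean rgb',c['pixels'][M].mean(0).round(),'mean',pts.mean(0),'top bbox',up.min(0) if len(up) else '',up.max(0) if len(up) else '')
    for k in ('bush_1',):
        for m in mark_of(k,n): print(n,k,round(m['conf'],2),m['location'].__repr__(),atz(c,m['location'],.003))
for k,z in (('sleeve_mid',.128),('cutter_tip',.172),('deburrer',0),('cutter',.109)):
    for n,c in (('top',T),('side',S)):
        for m in mark_of(k,n)[:2]: print(k,n,round(m['conf'],2),np.round(m['location'],1),atz(c,m['location'],z))
# geometric: chuck points over the housing top
for n,P in (('top',PT),('side',PS)):
    near=(abs(P[...,0]-.515)<.15)&(abs(P[...,1]+.225)<.15)
    q=P[near&(P[...,2]>.108)&(P[...,2]<.2)]; print(n,'chuck',len(q),q.mean(0),q.min(0),q.max(0))
    q=P[near&(P[...,2]>.085)&(P[...,2]<.103)]; print(n,'housing',len(q),q.mean(0), cv2.minAreaRect((q[:,:2]*1000).astype(np.float32)))
E
python3 m.py
```

```text
bush class masks
top 0.52 [202.5 256.3] 108 mean rgb [172. 121. 137.] mean [ 0.5183 -0.0491  0.0316] top bbox [ 0.5022 -0.0675  0.0362] [ 0.5386 -0.0315  0.0585]
top 0.48 [215.1 186.1] 115 mean rgb [79. 75. 75.] mean [0.4796 0.2579 0.0351] top bbox [0.4612 0.2428 0.0333] [0.5002 0.2791 0.0615]
top 0.44 [213.1 228.7] 106 mean rgb [82. 77. 78.] mean [0.4956 0.0899 0.0351] top bbox [0.4787 0.0759 0.033 ] [0.5173 0.1121 0.065 ]
top bush_1 0.66 [217.2, 182.8] [0.4715 0.2666 0.003 ]
top bush_1 0.55 [209.7, 224.1] [0.5031 0.098  0.003 ]
top bush_1 0.53 [202.2, 260.1] [ 0.5347 -0.0498  0.003 ]
top bush_1 0.41 [220.8, 148.6] [0.4562 0.406  0.003 ]
side 0.71 [211.1 274.2] 272 mean rgb [145.  91. 104.] mean [ 0.5187 -0.0483  0.0254] top bbox [ 0.5007 -0.0714  0.03  ] [ 0.541  -0.0292  0.055 ]
side 0.69 [244.1 258.4] 284 mean rgb [53. 51. 52.] mean [0.4915 0.1054 0.0399] top bbox [0.477  0.0715 0.0301] [0.5182 0.1147 0.0575]
side 0.61 [332.9 209.7] 328 mean rgb [ 86.  42. 103.] mean [0.455  0.4123 0.0303] top bbox [0.4395 0.3893 0.0301] [0.478  0.4276 0.0544]
side 0.55 [285.2 234.7] 349 mean rgb
[... 797 characters left out ...]
 side 0.81 [182.5 301. ] [ 0.5268 -0.232   0.    ]
cutter top 0.35 [202.5 308.3] [ 0.5221 -0.2312  0.109 ]
cutter side 0.42 [161.9 307.5] [ 0.5102 -0.2297  0.109 ]
cutter side 0.21 [157.1 304.9] [ 0.5289 -0.246   0.109 ]
top chuck 121 [ 0.5171 -0.2245  0.1494] [ 0.4971 -0.2482  0.1086] [ 0.5591 -0.2063  0.1735]
top housing 1475 [ 0.516  -0.2264  0.0956] ((515.8234252929688, -227.79202270507812), (150.84991455078125, 174.57244873046875), 72.31243133544922)
side chuck 204 [ 0.5138 -0.2192  0.139 ] [ 0.495  -0.2431  0.1088] [ 0.5406 -0.2049  0.1692]
side housing 1354 [ 0.5107 -0.2144  0.0944] ((517.8772583007812, -226.39089965820312), (157.15023803710938, 174.44993591308594), 71.53487396240234)
```

```bash
python3 -c "
from h import *
for p in ([.45,.25,.27],[.518,-.227,.27]): print(rows(p)[0])"
```

```text
[ -8.41 -35.57 -27.79]
[ -8.41 -56.2  -71.33]
```

```bash
python3 -m inch '[{"rx":10,"dx":-8.4,"dy":-8,"dz":-6,"hand":-1},{"rx":20,"dx":-8.4,"dy":-14,"dz":-10,"hand":-1},{"rx":30,"dx":-8.4,"dy":-20,"dz":-15,"hand":-1},{"rx":40,"dx":-8.4,"dy":-26,"dz":-20,"hand":-1},{"rx":46,"dx":-8.4,"dy":-32,"dz":-25,"hand":-1},{"rx":46,"dx":-8.4,"dy":-36,"dz":-30,"hand":-1},{"rx":46,"dx":-8.4,"dy":-39,"dz":-35,"hand":-1},{"rx":46,"dx":-8.4,"dy":-42,"dz":-41,"hand":-1},{"rx":46,"dx":-8.4,"dy":-45,"dz":-47,"hand":-1},{"rx":46,"dx":-8.4,"dy":-48,"dz":-53,"hand":-1},{"rx":46,"dx":-8.4,"dy":-51,"dz":-59,"hand":-1},{"rx":46,"dx":-8.4,"dy":-54,"dz":-65,"hand":-1}]' && python3 -c "
from h import *
s=ctrl.state();print(s['joints']);print(R.from_quat(s['tool_rot']).as_matrix().round(4));print(rows([.518,-.227,.27])[0])
c,d=np.cos(np.radians(27)),np.sin(np.radians(27))
Q=R.from_matrix(np.array([[0,d,c],[0,-c,d],[-1,0,0.]]));print(Q.as_matrix());print(rows([.518,-.227,.27],Q))"
```

```text
$[0]: bad value
```

```bash
python3 -m inch '[{"rx":10,"ry":0,"rz":0,"dx":-8.4,"dy":-8,"dz":-6,"hand":-1},{"rx":20,"ry":0,"rz":0,"dx":-8.4,"dy":-14,"dz":-10,"hand":-1},{"rx":30,"ry":0,"rz":0,"dx":-8.4,"dy":-20,"dz":-15,"hand":-1},{"rx":40,"ry":0,"rz":0,"dx":-8.4,"dy":-26,"dz":-20,"hand":-1},{"rx":46,"ry":0,"rz":0,"dx":-8.4,"dy":-32,"dz":-25,"hand":-1},{"rx":46,"ry":0,"rz":0,"dx":-8.4,"dy":-36,"dz":-30,"hand":-1},{"rx":46,"ry":0,"rz":0,"dx":-8.4,"dy":-39,"dz":-35,"hand":-1},{"rx":46,"ry":0,"rz":0,"dx":-8.4,"dy":-42,"dz":-41,"hand":-1},{"rx":46,"ry":0,"rz":0,"dx":-8.4,"dy":-45,"dz":-47,"hand":-1},{"rx":46,"ry":0,"rz":0,"dx":-8.4,"dy":-48,"dz":-53,"hand":-1},{"rx":46,"ry":0,"rz":0,"dx":-8.4,"dy":-51,"dz":-59,"hand":-1},{"rx":46,"ry":0,"rz":0,"dx":-8.4,"dy":-54,"dz":-65,"hand":-1}]'
cat > go.py <<'E'
from h import *
import sys
np.set_printoptions(precision=4,suppress=True)
# go.py x y z yaw : shift/turn for upright tool with jaw axis at azimuth yaw
x,y,z,w=map(float,sys.argv[1:5]); c,d=np.cos(np.radians(w)),np.sin(np.radians(w))
s=ctrl.state(); M=R.from_quat(s['tool_rot']).as_matrix()
print('t',s['t'],'pos',s['position'],'yaw',np.degrees(np.arctan2(M[1,2],M[0,2])).round(2),'tilt',M[:2,0],'j',s['joints'],'F',s['contact_force'],'M',s['moment'],'w',s['grip_width'])
print(rows([x,y,z],R.from_matrix(np.array([[0,d,c],[0,-c,d],[-1,0,0.]]))))
E
python3 go.py .518 -.227 .27 27
```

```text
t: 3.2
position: [0.4919, -0.0354, 0.2701]
tool_rot: [-0.164, 0.687, 0.164, 0.688]
contact_force: [0.4, 0.6, -1.0]
grip_width: 0.999
t 3.2 pos [ 0.4919 -0.0354  0.2701] yaw 26.79 tilt [0.0014 0.0007] j [-0.5481  0.1077  0.6058  1.9088 -0.0682  1.1437  0.5507] F [ 0.3891  0.6034 -0.9509] M [-0.0031 -0.0423 -0.0322] w 0.9990386971543378Traceback (most recent call last):
  File "go.py", line 8, in <module>
    print(rows([x,y,z],R.from_matrix(np.array([[0,d,c],[0,-c,d],[-1,0,0.]]))))
                       ~~~~~~~~~~~~~^^^^^^^^^^^^^^^^^^^^^^^^^^^^^^^^^^^^^^^^
  File "scipy/spatial/transform/_rotation.pyx", line 1143, in scipy.spatial.transform._rotation.Rotation.from_matrix
ValueError: Non-positive determinant (left-handed or null coordinate frame) in rotation matrix 0: [[ 0.     0.454  0.891]
 [ 0.    -0.891  0.454]
 [-1.     0.     0.   ]].
```

```bash
sed -i 's/\[0,d,c\],\[0,-c,d\]/[0,-d,c],[0,c,d]/' go.py; python3 go.py .518 -.227 .27 27
```

```text
t 3.2 pos [ 0.4919 -0.0354  0.2701] yaw 26.79 tilt [0.0014 0.0007] j [-0.5481  0.1077  0.6058  1.9088 -0.0682  1.1437  0.5507] F [ 0.3891  0.6034 -0.9509] M [-0.0031 -0.0423 -0.0322] w 0.9990386971543378
(array([  0.  , -18.28,  -6.3 ]), array([-0.2141,  0.088 , -0.0016]))
```

```bash
python3 -m inch '[{"rx":0,"ry":0,"rz":0,"dx":0,"dy":-6,"dz":-2,"hand":-1},{"rx":0,"ry":0,"rz":0,"dx":0,"dy":-12,"dz":-4,"hand":-1},{"rx":0,"ry":0,"rz":0,"dx":0,"dy":-18.3,"dz":-6.3,"hand":-1},{"rx":0,"ry":0,"rz":0,"dx":0,"dy":-18.3,"dz":-6.3,"hand":-1},{"rx":0,"ry":0,"rz":0,"dx":4,"dy":-18.3,"dz":-6.3,"hand":-1},{"rx":0,"ry":0,"rz":0,"dx":6,"dy":-18.3,"dz":-6.3,"hand":-1},{"rx":0,"ry":0,"rz":0,"dx":6,"dy":-18.3,"dz":-6.3,"hand":-1}]'; python3 go.py .518 -.227 .11 27;  python3 - <<'E'
from h import *
c=cam('top'); save(c,'top1.png',(150,260,250,360),5); d=cam('side'); save(d,'side1.png',(100,220,240,360),5)
for n in ('top','side'): print(n,[ (np.round(m['location'],1),round(m['conf'],2)) for k in ('cutter_tip','sleeve_mid') for m in mark_of(k,n)])
E
```

```text
t: 4.08
position: [0.5174, -0.2256, 0.2087]
tool_rot: [-0.163, 0.688, 0.165, 0.687]
contact_force: [-1.3, 0.3, -0.7]
grip_width: 0.999
t 4.075 pos [ 0.5174 -0.2256  0.2087] yaw 26.85 tilt [-0.0017  0.0019] j [-0.2141  0.3449  0.7128  1.8271 -0.2565  1.0658  1.0641] F [-1.319   0.3233 -0.7458] M [-0.0461  0.0436  0.0406] w 0.9989464914096905
(array([ 9.87, -0.18,  0.  ]), array([-0.1531, -0.0377, -0.1433]))
top [(array([202.6, 307.5]), 0.72), (array([210.1, 224.7]), 0.58), (array([241.6, 371.5]), 0.55)]
side [(array([147. , 306.7]), 0.35), (array([158. , 305.4]), 0.67)]
```

View pics/side1.png

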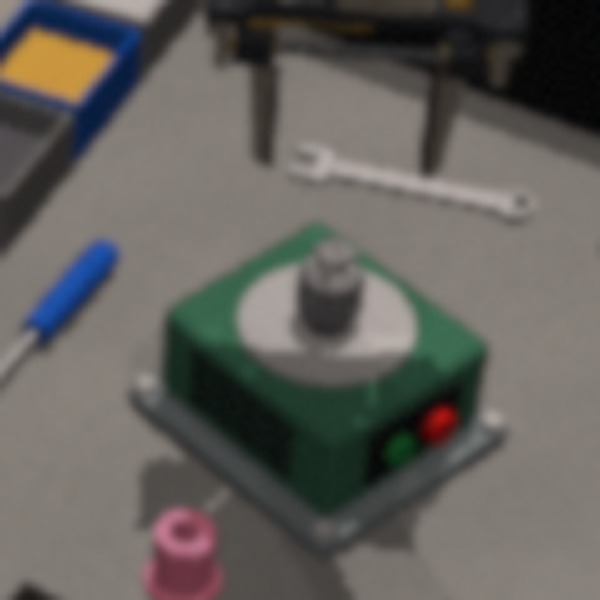

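The side view shows the open fingers centred above the chuck at crop (335,270). I lower and grip.

```bash
python3 -m inch '[{"rx":0,"ry":0,"rz":0,"dx":3,"dy":-0.1,"dz":0,"hand":-1},{"rx":0,"ry":0,"rz":0,"dx":6,"dy":-0.1,"dz":0,"hand":-1},{"rx":0,"ry":0,"rz":0,"dx":9,"dy":-0.1,"dz":0,"hand":-1},{"rx":0,"ry":0,"rz":0,"dx":9.8,"dy":-0.1,"dz":0,"hand":-1},{"rx":0,"ry":0,"rz":0,"dx":9.8,"dy":-0.1,"dz":0,"hand":-1},{"rx":0,"ry":0,"rz":0,"dx":9.8,"dy":-0.1,"dz":0,"hand":0},{"rx":0,"ry":0,"rz":0,"dx":9.8,"dy":-0.1,"dz":0,"hand":1},{"rx":0,"ry":0,"rz":0,"dx":9.8,"dy":-0.1,"dz":0,"hand":1},{"rx":0,"ry":0,"rz":0,"dx":9.8,"dy":-0.1,"dz":0,"hand":1},{"rx":0,"ry":0,"rz":0,"dx":9.8,"dy":-0.1,"dz":0,"hand":1},{"rx":0,"ry":0,"rz":0,"dx":9.8,"dy":-0.1,"dz":0,"hand":1}]' 20; python3 go.py .518 -.227 .11 -23
```

```text
t: 5.75
position: [0.52, -0.2277, 0.1129]
tool_rot: [-0.164, 0.686, 0.164, 0.689]
contact_force: [1.1, 0.9, -2.7]
grip_width: 0.409
t 5.75 pos [ 0.52   -0.2277  0.1129] yaw 26.81 tilt [0.0039 0.0006] j [-0.1505  0.4702  0.652   1.9075 -0.3674  0.8808  1.1543] F [ 1.1104  0.8768 -2.6831] M [-0.0398 -0.4333 -0.0411] w 0.4092257318963569
(array([ 0.29,  0.15, -0.15]), array([49.813 ,  0.2343, -0.0251]))
```

Run:
```python
from h import *
d=cam('side'); save(d,'side2.png',(110,200,255,355),6)
s=ctrl.state(); print(s['grip_width'],s['position'],s['contact_force'],s['moment'])
```

```text
0.41080683910270493 [ 0.52004028 -0.22768415  0.11292639] [ 2.62159935  0.48285071 -2.02781318] [-0.0239719  -0.47018819 -0.03265855]
```

View pics/side2.png

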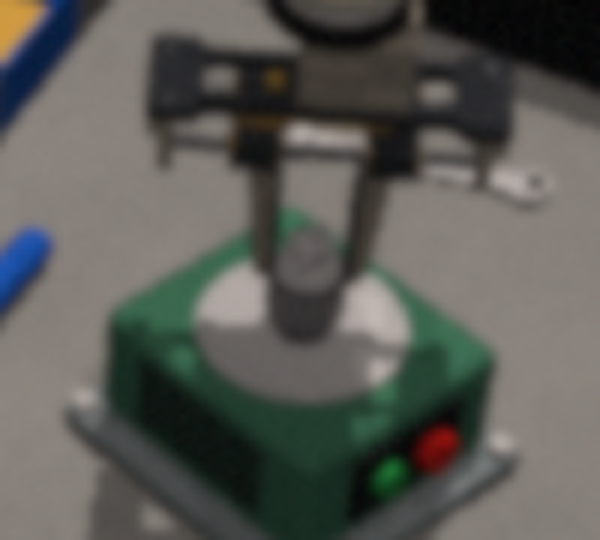

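Run:
```python
from h import *
np.set_printoptions(precision=4,suppress=True)
d=cam('side'); s=ctrl.state(); r=R.from_quat(s['tool_rot'])
f=lambda p:(np.array(proj(d,p))-[110,255])*6
for o in (.02,-.02): print('finger end',f(s['position']+r.apply([0,0,o])), 'grasp',f(s['position']+r.apply([-.019,0,o])))
for z in (.111,.128,.145,.172): print(z,f([.518,-.227,z]))
P=cloud(d); v=(np.array([300,320,340,290])/6+110).astype(int)
for rr in (240,255,270,285,300,315,330): print(rr,P[110+rr//6,255+50], P[110+rr//6,255+44],P[110+rr//6,255+59])
t=cam('top'); P=cloud(t)
```

```text
finger end [299.1123 262.4241] grasp [273.8255 265.0421]
finger end [304.4506 334.3188] grasp [279.1649 337.5568]
0.111 [306.4012 300.6669]
0.128 [283.802  303.1896]
0.145 [260.8552 305.7511]
0.172 [223.676  309.9013]
240 [ 0.5179 -0.2162  0.1682] [ 0.5362 -0.2098  0.1642] [ 0.4929 -0.231   0.1693]
255 [ 0.519  -0.2204  0.156 ] [ 0.534  -0.2065  0.1591] [ 0.4898 -0.2257  0.1661]
270 [ 0.5148 -0.2137  0.1498] [ 0.5339 -0.2085  0.1445] [ 0.4898 -0.2289  0.1507]
285 [ 0.5119 -0.209   0.1461] [ 0.5379 -0.2187  0.1259] [ 0.5073 -0.2725  0.0999]
300 [ 0.5109 -0.2094  0.133 ] [ 0.5348 -0.2143  0.1173] [ 0.5031 -0.2659  0.0932]
315 [ 0.5082 -0.2052  0.1287] [ 0.5403 -0.2276  0.0951] [ 0.4962 -0.2517  0.0985]
330 [ 0.5081 -0.2075  0.1134] [ 0.5328 -0.2139  0.0958] [ 0.4902 -0.2407  0.0963]
```

```bash
cat > f.py <<'E'
from h import *
np.set_printoptions(precision=3,suppress=True)
s=ctrl.state(); r=R.from_quat(s['tool_rot'])
for n in ('side','top'):
    P=cloud(cam(n)).reshape(-1,3); L=r.inv().apply(P-s['position'])*1000
    for lo,hi in ((16,24),(24,30),(30,40),(-24,-16),(-30,-24),(-40,-30)):
        q=L[(L[:,2]>lo)&(L[:,2]<hi)&(abs(L[:,1])<25)&(L[:,0]<12)&(L[:,0]>-90)]
        print(n,lo,hi,len(q),'x from tip (mm, - is up)',np.sort(q[:,0])[::-1][:8].round(), 'y',np.median(q[:,1]) if len(q) else '')
E
python3 f.py; python3 -m inch '[{"rx":0,"ry":0,"rz":0,"dx":0,"dy":0,"dz":0,"hand":0},{"rx":0,"ry":0,"rz":0,"dx":0.5,"dy":0,"dz":0,"hand":0},{"rx":0,"ry":0,"rz":0,"dx":1.0,"dy":0,"dz":0,"hand":0},{"rx":0,"ry":0,"rz":0,"dx":1.0,"dy":0,"dz":0,"hand":0.2},{"rx":0,"ry":0,"rz":0,"dx":1.0,"dy":0,"dz":0,"hand":0.4},{"rx":0,"ry":0,"rz":0,"dx":1.0,"dy":0,"dz":0,"hand":1},{"rx":0,"ry":0,"rz":0,"dx":1.0,"dy":0,"dz":0,"hand":1},{"rx":0,"ry":0,"rz":0,"dx":1.0,"dy":0,"dz":0,"hand":1}]' 20; python3 go.py .518 -.227 .11 -23
```

```text
side 16 24 42 x from tip (mm, - is up) [ 11.   1.  -4.  -6.  -8. -12. -12. -12.] y 9.399577441052955
side 24 30 28 x from tip (mm, - is up) [ 12.  11. -30. -36. -37. -38. -40. -42.] y 11.856878637055221
side 30 40 6 x from tip (mm, - is up) [-64. -67. -75. -81. -81. -87.] y 10.758425810284225
side -24 -16 48 x from tip (mm, - is up) [  2.  -1.  -1.  -5.  -6.  -6.  -7. -10.] y 8.430850225186129
side -30 -24 28 x from tip (mm, - is up) [  2. -33. -35. -37. -37. -41. -44. -46.] y 11.871500893058396
side -40 -30 26 x from tip (mm, - is up) [ 12.  11.   9. -34. -35. -40. -42. -46.] y 11.4456450202652
top 16 24 0 x from tip (mm, - is up) [] y 
top 24 30 1 x from tip (mm, - is up) [12.] y 20.227998531879955
top 30 40 2 x from tip (mm, - is up) [12. 10.] y 16.766758540672168
top -24 -16 0 x from tip (mm, - is up) [] y 
top -30 -24 0 x from tip (mm, - is up) [] y 
top -40 -30 0 x from tip (mm, - is up) [] y 
t: 7.0
position: [0.5198, -0.2273, 0.1023]
tool_rot: [-0.164, 0.687, 0.164, 0.689]
contact_force: [3.8, -0.3, -14.9]
grip_width: 0.419
t 7.0 pos [ 0.5198 -0.2273  0.1023] yaw 26.83 tilt [0.003  0.0008] j [-0.143   0.4851  0.6428  1.9145 -0.3798  0.8621  1.1639] F [  3.7865  -0.2588 -14.8777] M [-0.0747 -0.7475 -0.0692] w 0.4185897211223172
(array([-0.77,  0.11, -0.15]), array([49.8306,  0.1783, -0.0395]))
```

```bash
python3 -m inch '[{"rx":0,"ry":0,"rz":0,"dx":-0.5,"dy":0,"dz":0,"hand":0},{"rx":0,"ry":0,"rz":0,"dx":-0.8,"dy":0,"dz":0,"hand":0},{"rx":0,"ry":0,"rz":0,"dx":-0.8,"dy":0.1,"dz":0,"hand":1},{"rx":0,"ry":0,"rz":0,"dx":-0.8,"dy":0.1,"dz":0,"hand":1},{"rx":0,"ry":0,"rz":0,"dx":-0.8,"dy":0.1,"dz":0,"hand":1},{"rx":0,"ry":0,"rz":0,"dx":-0.8,"dy":0.1,"dz":0,"hand":1},{"rx":7,"ry":0,"rz":0,"dx":-0.8,"dy":0.1,"dz":0,"hand":1},{"rx":14,"ry":0,"rz":0,"dx":-0.8,"dy":0.1,"dz":0,"hand":1},{"rx":20,"ry":0,"rz":0,"dx":-0.8,"dy":0.1,"dz":0,"hand":1},{"rx":20,"ry":0,"rz":0,"dx":-0.8,"dy":0.1,"dz":0,"hand":1}]' 30; python3 go.py .518 -.227 .111 -43
```

```text
t: 8.25
position: [0.5208, -0.2265, 0.1117]
tool_rot: [-0.043, 0.704, 0.043, 0.708]
contact_force: [0.0, 0.8, 6.9]
grip_width: 0.407
t 8.25 pos [ 0.5208 -0.2265  0.1117] yaw 6.96 tilt [ 0.0054 -0.0001] j [-0.2141  0.4934  0.7375  1.9128 -0.4251  0.8907  0.858 ] F [0.0342 0.7871 6.9477] M [ 0.0223 -0.0222  0.6361] w 0.4068426832539305
(array([ 0.06, -0.01, -0.28]), array([49.9593,  0.3058, -0.0908]))
```

```bash
python3 -m inch '[{"rx":0,"ry":0,"rz":0,"dx":0,"dy":0,"dz":0,"hand":-0.2},{"rx":0,"ry":0,"rz":0,"dx":0,"dy":0,"dz":0,"hand":-0.2},{"rx":0,"ry":0,"rz":0,"dx":0,"dy":0,"dz":0,"hand":-0.2}]' 30; python3 go.py .518 -.227 .111 -43; python3 f.py
python3 - <<'E'
from h import *
d=cam('side'); s=ctrl.state(); r=R.from_quat(s['tool_rot']); w=s['grip_width']*.046
im=cv2.resize(d['pixels'][120:190,265:345,::-1],None,fx=7.5,fy=7.5,interpolation=cv2.INTER_CUBIC)
for o in (w,-w):
  for x in (0,-.019):
    a=proj(d,s['position']+r.apply([x,0,o])); cv2.circle(im,(int((a[1]-265)*7.5),int((a[0]-120)*7.5)),3,(0,0,255),-1)
for z in (.111,.145,.172):
    a=proj(d,[.518,-.227,z]); cv2.circle(im,(int((a[1]-265)*7.5),int((a[0]-120)*7.5)),3,(0,255,255),-1)
cv2.imwrite('pics/side3.png',im)
E
```

```text
t: 8.62
position: [0.5205, -0.2265, 0.1115]
tool_rot: [-0.043, 0.704, 0.043, 0.708]
contact_force: [-0.3, -0.2, 0.6]
grip_width: 0.597
t 8.625 pos [ 0.5205 -0.2265  0.1115] yaw 6.94 tilt [0.005  0.0001] j [-0.2135  0.4933  0.7369  1.9132 -0.4248  0.8907  0.8575] F [-0.2742 -0.1813  0.577 ] M [-0.1012  0.0428 -0.0094] w 0.5967253082373112
(array([ 0.05, -0.02, -0.25]), array([49.9394,  0.2764, -0.0974]))
side 16 24 8 x from tip (mm, - is up) [ 12.  -7. -15. -16. -21. -26. -27. -79.] y 5.983951199532086
side 24 30 48 x from tip (mm, - is up) [ 12.  12. -30. -31. -32. -32. -33. -33.] y 6.070136566564374
side 30 40 37 x from tip (mm, - is up) [ 12.  10. -23. -30. -31. -34. -36. -42.] y 10.227418826974032
side -24 -16 42 x from tip (mm, - is up) [ 6.  4.  4.  1. -0. -1. -3. -4.] y 5.136136631795175
side -30 -24 13 x from tip (mm, - is up) [ 11.  11.  11.  10.   9.   9.  -9. -13.] y -0.8122025838942938
side -40 -30 48 x from tip (mm, - is up) [ 12.  12.  11.   9. -30. -30. -33. -34.] y 10.07462731881321
top 16 24 0 x from tip (mm, - is up) [] y 
top 24 30 2 x from tip (mm, - is up) [12.  8.] y 20.6134771300246
top 30 40 4 x from tip (mm, - is up) [12. 12. 11. 11.] y 15.68608797885187
top -24 -16 0 x from tip (mm, - is up) [] y 
top -30 -24 0 x from tip (mm, - is up) [] y 
top -40 -30 0 x from tip (mm, - is up) [] y
```

View pics/side3.png

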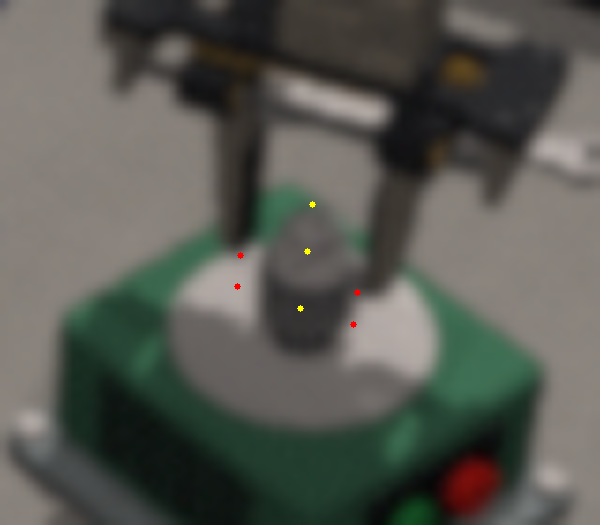

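The side view shows finger ends at about crop (235,245) and (390,290). That's near the projected grasp points, roughly 19 mm above the nominal TCP, so I was gripping the nose. I'll lower further while staying clear of the housing.

```bash
python3 -m inch '[{"rx":0,"ry":0.3,"rz":0,"dx":0.5,"dy":0,"dz":-0.25,"hand":-0.2},{"rx":0,"ry":0.3,"rz":0,"dx":1.0,"dy":0,"dz":-0.25,"hand":-0.2},{"rx":0,"ry":0.3,"rz":0,"dx":1.4,"dy":0,"dz":-0.25,"hand":-0.2},{"rx":0,"ry":0.3,"rz":0,"dx":1.4,"dy":0,"dz":-0.25,"hand":-0.2}]' 20;  python3 go.py .518 -.227 .096 -43; python3 -m inch '[{"rx":0,"ry":0,"rz":0,"dx":0,"dy":0,"dz":0,"hand":1},{"rx":0,"ry":0,"rz":0,"dx":0,"dy":0,"dz":0,"hand":1},{"rx":0,"ry":0,"rz":0,"dx":0,"dy":0,"dz":0,"hand":1}]' 20; python3 go.py .518 -.227 .096 -43
```

```text
t: 9.28
position: [0.5179, -0.2268, 0.097]
tool_rot: [-0.043, 0.706, 0.043, 0.705]
contact_force: [-0.1, 0.0, -0.3]
grip_width: 0.602
t 9.275 pos [ 0.5179 -0.2268  0.097 ] yaw 6.94 tilt [-0.001  -0.0005] j [-0.2026  0.5136  0.7247  1.9233 -0.4394  0.8689  0.8704] F [-0.1278  0.0084 -0.2731] M [-0.0642  0.0435  0.0069] w 0.6022115126605085
(array([ 0.1 , -0.03,  0.01]), array([49.9427, -0.0459,  0.0484]))
t: 9.65
position: [0.5207, -0.2266, 0.0974]
tool_rot: [-0.044, 0.705, 0.042, 0.707]
contact_force: [6.9, -0.5, -5.5]
grip_width: 0.417
t 9.65 pos [ 0.5207 -0.2266  0.0974] yaw 7.01 tilt [ 0.0037 -0.002 ] j [-0.2032  0.5139  0.7235  1.9213 -0.4414  0.8657  0.8705] F [ 6.9169 -0.4768 -5.5346] M [-0.2121 -1.388   0.0705] w 0.41656851870408196
(array([ 0.14, -0.01, -0.27]), array([50.0093,  0.2429,  0.0429]))
```

```bash
python3 -m inch '[{"rx":5,"ry":0,"rz":0,"dx":0,"dy":0,"dz":0.1,"hand":1},{"rx":10,"ry":0,"rz":0,"dx":0,"dy":0,"dz":0.1,"hand":1},{"rx":15,"ry":0,"rz":0,"dx":0,"dy":0,"dz":0.1,"hand":1},{"rx":15,"ry":0,"rz":0,"dx":0,"dy":0,"dz":0.1,"hand":1}]' 20;  python3 go.py .5215 -.227 .096 -43
```

```text
t: 10.15
position: [0.5216, -0.2266, 0.0974]
tool_rot: [0.048, 0.704, -0.05, 0.707]
contact_force: [-0.1, 0.2, -0.6]
grip_width: 0.418
t 10.15 pos [ 0.5216 -0.2266  0.0974] yaw -7.9 tilt [ 0.0034 -0.0027] j [-0.2492  0.5359  0.7896  1.9217 -0.4881  0.8809  0.6514] F [-0.0518  0.2305 -0.5782] M [-0.2604  0.2273  0.1652] w 0.418333395783332
(array([ 0.14, -0.04, -0.  ]), array([35.0976,  0.2431,  0.0565]))
```

```bash
python3 -m inch '[{"rx":8,"ry":0,"rz":0,"dx":0,"dy":0,"dz":0,"hand":1},{"rx":16,"ry":0,"rz":0,"dx":0,"dy":0,"dz":0,"hand":1},{"rx":24,"ry":0,"rz":0,"dx":0,"dy":0,"dz":0,"hand":1},{"rx":30,"ry":0,"rz":0,"dx":0,"dy":0,"dz":0,"hand":1},{"rx":30,"ry":0,"rz":0,"dx":0,"dy":0,"dz":0,"hand":1}]' 25;  python3 go.py .5216 -.2266 .097 -58;  python3 -m inch '[{"rx":8,"ry":0,"rz":0,"dx":0,"dy":0,"dz":0,"hand":1},{"rx":16,"ry":0,"rz":0,"dx":0,"dy":0,"dz":0,"hand":1},{"rx":20,"ry":0,"rz":0,"dx":0,"dy":0,"dz":0,"hand":1},{"rx":20,"ry":0,"rz":0,"dx":0,"dy":0,"dz":0,"hand":1}]' 25;  python3 go.py .5216 -.2266 .097 -58
```

```text
t: 10.78
position: [0.5232, -0.2273, 0.0975]
tool_rot: [0.228, 0.666, -0.23, 0.672]
contact_force: [4.6, -2.4, -4.6]
grip_width: 0.416
t 10.775 pos [ 0.5232 -0.2273  0.0975] yaw -37.77 tilt [ 0.0059 -0.0053] j [-0.335   0.5874  0.9203  1.9249 -0.5874  0.9152  0.2177] F [ 4.5796 -2.3526 -4.6113] M [-0.7081 -0.8595  0.2934] w 0.4163536918119702
(array([ 0.05, -0.04, -0.17]), array([20.225 ,  0.4529, -0.0451]))
t: 11.28
position: [0.524, -0.2283, 0.0976]
tool_rot: [0.34, 0.616, -0.342, 0.623]
contact_force: [3.2, -3.7, -5.3]
grip_width: 0.415
t 11.275 pos [ 0.524  -0.2283  0.0976] yaw -57.62 tilt [ 0.0072 -0.0077] j [-0.3858  0.6295  1.0053  1.9266 -0.6559  0.9449 -0.0684] F [ 3.1651 -3.7489 -5.2706] M [-0.8759 -0.6043  0.3716] w 0.41481774312983066
(array([ 0.06, -0.11, -0.27]), array([ 0.3833,  0.5945, -0.1123]))
```

```bash
python3 -m inch '[{"rx":0,"ry":0,"rz":0,"dx":0,"dy":0,"dz":0,"hand":0},{"rx":0,"ry":0.6,"rz":-0.1,"dx":0,"dy":0,"dz":0,"hand":0},{"rx":0,"ry":0.6,"rz":-0.1,"dx":0,"dy":0,"dz":0,"hand":0}]' 20;  python3 go.py .5235 -.2285 .097 -58;  python3 -m inch '[{"rx":0,"ry":0,"rz":0,"dx":0,"dy":0,"dz":0,"hand":1},{"rx":0,"ry":0,"rz":0,"dx":0,"dy":0,"dz":0,"hand":1},{"rx":0,"ry":0,"rz":0,"dx":0,"dy":0,"dz":0,"hand":1}]' 25;  python3 go.py .5235 -.2285 .097 -58; for i in 1 2; do python3 -m inch '[{"rx":5,"ry":0,"rz":0,"dx":0,"dy":0,"dz":0,"hand":1},{"rx":8,"ry":0,"rz":0,"dx":0,"dy":0,"dz":0,"hand":1},{"rx":8,"ry":0,"rz":0,"dx":0,"dy":0,"dz":0,"hand":1}]' 25;  python3 go.py .5235 -.2285 .097 -58; done
```

```text
t: 11.65
position: [0.5239, -0.2282, 0.0977]
tool_rot: [0.341, 0.62, -0.34, 0.619]
contact_force: [0.9, -0.1, 0.5]
grip_width: 0.5
t 11.65 pos [ 0.5239 -0.2282  0.0977] yaw -57.61 tilt [-0.0001  0.0009] j [-0.377   0.6336  1.0012  1.9179 -0.6555  0.9597 -0.0673] F [ 0.9071 -0.1074  0.5348] M [-0.0552  0.1525 -0.0212] w 0.5004063921301752
(array([ 0.07, -0.05,  0.  ]), array([ 0.3897, -0.0485, -0.0245]))
t: 12.02
position: [0.5236, -0.228, 0.0976]
tool_rot: [0.341, 0.62, -0.34, 0.619]
contact_force: [-1.7, 0.2, 0.9]
grip_width: 0.414
t 12.025 pos [ 0.5236 -0.228   0.0976] yaw -57.6 tilt [-0.0006  0.0014] j [-0.3772  0.6336  1.0012  1.9181 -0.6555  0.9603 -0.0671] F [-1.7038  0.1819  0.9406] M [0.1505 0.325  0.1269] w 0.414365794146615
(array([ 0.06, -0.04,  0.04]), array([ 0.4048, -0.0882, -0.0153]))
t: 12.4
position: [0.5239, -0.2284, 0.0977]
tool_rot: [0.382, 0.595, -0.383, 0.595]
contact_force: [-0.4, -1.9, -0.1]
grip_width: 0.415
t 12.4 pos [ 0.5239 -0.2284  0.0977] yaw -65.5 tilt [-0.0005  0.0001] j [-0.3962  0.6523  1.0348  1.9187 -0.6826  0.9739 -0.1816] F [-0.3707 -1.9061 -0.0658] M [-0.316   0.1104  0.4887] w 0.4153602506695342
(array([ 0.07, -0.04, -0.01]), array([-7.4987, -0.0168,  0.0214]))
t: 12.78
position: [0.524, -0.2288, 0.0977]
tool_rot: [0.422, 0.567, -0.423, 0.567]
contact_force: [0.4, -1.8, -1.4]
grip_width: 0.416
t 12.775 pos [ 0.524  -0.2288  0.0977] yaw -73.41 tilt [-0.0003 -0.0011] j [-0.4139  0.6716  1.0675  1.9193 -0.7097  0.9884 -0.2961] F [ 0.3952 -1.797  -1.4146] M [-0.4679 -0.0009  0.4658] w 0.4156873965365085
(array([ 0.07, -0.04, -0.05]), array([-15.4052,   0.0491,   0.0406]))
```

```bash
for a in -6 -6 6 6 6; do :; done; python3 -m inch '[{"rx":-5,"ry":0,"rz":0,"dx":0,"dy":0,"dz":0,"hand":1},{"rx":-10,"ry":0,"rz":0,"dx":0,"dy":0,"dz":0,"hand":1},{"rx":-10,"ry":0,"rz":0,"dx":0,"dy":0,"dz":0,"hand":1}]' 25;  python3 go.py .5235 -.2285 .097 -73;python3 -m inch '[{"rx":-5,"ry":0,"rz":0,"dx":0,"dy":0,"dz":0,"hand":1},{"rx":-10,"ry":0,"rz":0,"dx":0,"dy":0,"dz":0,"hand":1},{"rx":-10,"ry":0,"rz":0,"dx":0,"dy":0,"dz":0,"hand":1}]' 25;  python3 go.py .5235 -.2285 .097 -73
```

```text
t: 13.15
position: [0.5239, -0.2283, 0.0976]
tool_rot: [0.372, 0.602, -0.372, 0.601]
contact_force: [-0.2, 1.3, 0.1]
grip_width: 0.41
t 13.15 pos [ 0.5239 -0.2283  0.0976] yaw -63.47 tilt [-0.      0.0007] j [-0.3909  0.6469  1.0255  1.9187 -0.6756  0.9698 -0.1521] F [-0.2153  1.3004  0.1354] M [ 0.2451  0.2096 -0.213 ] w 0.4100061725204593
(array([ 0.06, -0.04,  0.  ]), array([ 9.5318, -0.0371, -0.0128]))
t: 13.52
position: [0.5236, -0.2277, 0.0976]
tool_rot: [0.319, 0.632, -0.318, 0.631]
contact_force: [-0.8, 1.4, 1.6]
grip_width: 0.412
t 13.525 pos [ 0.5236 -0.2277  0.0976] yaw -53.6 tilt [-0.0003  0.0023] j [-0.3669  0.6243  0.9838  1.918  -0.642   0.9534 -0.0091] F [-0.76    1.4048  1.5809] M [ 0.3227  0.3921 -0.2543] w 0.4123224142194706
(array([ 0.06, -0.05,  0.06]), array([19.4028, -0.1238, -0.0452]))
```

```bash
for i in 1 2 3 4; do python3 -m inch '[{"rx":5,"ry":0,"rz":0,"dx":0,"dy":0,"dz":0,"hand":1},{"rx":10,"ry":0,"rz":0,"dx":0,"dy":0,"dz":0,"hand":1},{"rx":10,"ry":0,"rz":0,"dx":0,"dy":0,"dz":0,"hand":1}]' 35 >/dev/null;  python3 - <<'E'
from h import *
for _ in range(1):
    s=ctrl.state(); M=R.from_quat(s['tool_rot']).as_matrix(); print(s['t'],s['position'].round(4),'yaw',np.degrees(np.arctan2(M[1,2],M[0,2])).round(1),s['contact_force'].round(1),s['moment'].round(2),round(s['grip_width'],3))
E
done
```

```text
13.9 [ 0.5238 -0.2283  0.0977] yaw -63.6 [-0.6 -2.8 -0.9] [-0.37  0.07  0.46] 0.41
14.275 [ 0.5241 -0.2288  0.0977] yaw -73.5 [ 0.8 -2.5 -1. ] [-0.48 -0.04  0.35] 0.415
14.65 [ 0.5242 -0.2294  0.0977] yaw -83.3 [ 1.2 -3.3 -2. ] [-0.69 -0.13  0.58] 0.414
15.025 [ 0.5253 -0.2301  0.0979] yaw -93.1 [ 4.5 -4.2 -3.7] [-0.91 -0.73  0.79] 0.42
```

```bash
cat > st.py <<'E'
from h import *
s=ctrl.state(); M=R.from_quat(s['tool_rot']).as_matrix(); print(s['t'],s['position'].round(4),'yaw',np.degrees(np.arctan2(M[1,2],M[0,2])).round(1),s['contact_force'].round(1),s['moment'].round(2),round(s['grip_width'],3),'j7',s['joints'][6].round(2),'tilt',M[:2,0].round(4))
E
python3 -m inch '[{"rx":0,"ry":0,"rz":0,"dx":0,"dy":0,"dz":0,"hand":1},{"rx":0,"ry":0,"rz":0,"dx":0,"dy":0,"dz":0,"hand":1},{"rx":0,"ry":0,"rz":0,"dx":0,"dy":0,"dz":0,"hand":1}]' 45 >/dev/null; python3 st.py
for i in 1 2; do python3 -m inch '[{"rx":5,"ry":0,"rz":0,"dx":0,"dy":0,"dz":0,"hand":1},{"rx":10,"ry":0,"rz":0,"dx":0,"dy":0,"dz":0,"hand":1},{"rx":10,"ry":0,"rz":0,"dx":0,"dy":0,"dz":0,"hand":1}]' 45 >/dev/null;  python3 st.py; done
python3 -m inch '[{"rx":-5,"ry":0,"rz":0,"dx":0,"dy":0,"dz":0,"hand":1},{"rx":-5,"ry":0,"rz":0,"dx":0,"dy":0,"dz":0,"hand":1}]' 45 >/dev/null;  python3 st.py
```

```text
15.4 [ 0.5253 -0.2301  0.0979] yaw -93.0 [ 1.8 -3.2 -2.8] [-0.68 -0.28  0.75] 0.414 j7 -0.58 tilt [ 0.0018 -0.0045]
15.775 [ 0.5255 -0.231   0.0981] yaw -103.0 [ 2.2 -5.  -2.4] [-1.14 -0.36  0.88] 0.413 j7 -0.73 tilt [ 0.0021 -0.0065]
16.15 [ 0.5256 -0.232   0.0983] yaw -113.0 [ 2.2 -4.3 -2.3] [-1.13 -0.33  0.71] 0.411 j7 -0.87 tilt [ 0.0025 -0.0083]
16.4 [ 0.5258 -0.2315  0.0983] yaw -108.2 [ 2.5 -1.7 -2.4] [-0.39 -0.5  -0.41] 0.41 j7 -0.8 tilt [ 0.0038 -0.0067]
```

```bash
python3 -m inch '[{"rx":0,"ry":0,"rz":0,"dx":0,"dy":0,"dz":0,"hand":-0.2},{"rx":0,"ry":0,"rz":0,"dx":0,"dy":0,"dz":0,"hand":-0.2},{"rx":0,"ry":0,"rz":0,"dx":0,"dy":0,"dz":0,"hand":-0.2}]' 40 >/dev/null; python3 st.py; python3 go.py .523 -.229 .098 -80
```

```text
16.775 [ 0.5256 -0.2312  0.0982] yaw -108.2 [-0.1  0.7 -0. ] [ 0.03  0.17 -0.02] 0.602 j7 -0.8 tilt [ 0.0032 -0.006 ]
t 16.775 pos [ 0.5256 -0.2312  0.0982] yaw -108.17 tilt [ 0.0032 -0.006 ] j [-0.4778  0.7649  1.2027  1.9208 -0.829   1.0616 -0.8022] F [-0.0873  0.6802 -0.0275] M [ 0.0331  0.1697 -0.0195] w 0.6018296499554683
(array([ 0.02, -0.31, -0.13]), array([-28.171 ,   0.3342,  -0.2124]))
```

```bash
python3 -m inch '[{"rx":-10,"ry":0.1,"rz":-0.1,"dx":0,"dy":-0.31,"dz":-0.13,"hand":-0.2},{"rx":-20,"ry":0.2,"rz":-0.2,"dx":0,"dy":-0.31,"dz":-0.13,"hand":-0.2},{"rx":-28,"ry":0.33,"rz":-0.21,"dx":0,"dy":-0.31,"dz":-0.13,"hand":-0.2},{"rx":-28,"ry":0.33,"rz":-0.21,"dx":0,"dy":-0.31,"dz":-0.13,"hand":-0.2},{"rx":-28,"ry":0.33,"rz":-0.21,"dx":0,"dy":-0.31,"dz":-0.13,"hand":1},{"rx":-28,"ry":0.33,"rz":-0.21,"dx":0,"dy":-0.31,"dz":-0.13,"hand":1},{"rx":-28,"ry":0.33,"rz":-0.21,"dx":0,"dy":-0.31,"dz":-0.13,"hand":1},{"rx":-28,"ry":0.33,"rz":-0.21,"dx":0,"dy":-0.31,"dz":-0.13,"hand":1}]' 40 >/dev/null; python3 st.py
for i in 1 2 3; do python3 -m inch '[{"rx":-6,"ry":0,"rz":0,"dx":0,"dy":0,"dz":0,"hand":1},{"rx":-6,"ry":0,"rz":0,"dx":0,"dy":0,"dz":0,"hand":1},{"rx":-6,"ry":0,"rz":0,"dx":0,"dy":0,"dz":0,"hand":1}]' 40 >/dev/null;  python3 st.py; done
for i in 1 2 3 4; do python3 -m inch '[{"rx":6,"ry":0,"rz":0,"dx":0,"dy":0,"dz":0,"hand":1},{"rx":6,"ry":0,"rz":0,"dx":0,"dy":0,"dz":0,"hand":1},{"rx":6,"ry":0,"rz":0,"dx":0,"dy":0,"dz":0,"hand":1}]' 40 >/dev/null;  python3 st.py; done
```

```text
17.775 [ 0.523  -0.2294  0.0981] yaw -80.2 [ 0.9 -2.  -1.7] [-0.51  0.02  0.01] 0.412 j7 -0.39 tilt [-0.     -0.0011]
18.15 [ 0.5229 -0.2292  0.0981] yaw -74.3 [ 0.5 -0.4  0.9] [-0.02  0.11 -0.38] 0.409 j7 -0.31 tilt [-0.0001 -0.0005]
18.525 [ 0.5229 -0.229   0.0981] yaw -68.4 [-0.7  0.9  1. ] [ 0.07  0.21 -0.28] 0.41 j7 -0.22 tilt [-0.0004 -0.0002]
18.9 [ 0.5228 -0.2288  0.0981] yaw -62.5 [-0.4  1.3  1.6] [ 0.16  0.32 -0.21] 0.414 j7 -0.14 tilt [-0.0007  0.0002]
19.275 [ 0.5229 -0.229   0.0981] yaw -68.4 [-0.6 -0.3  0.6] [-0.24  0.23  0.36] 0.415 j7 -0.22 tilt [-0.0009 -0.0006]
19.65 [ 0.5229 -0.2292  0.0982] yaw -74.3 [ 0.2 -0.9 -0.8] [-0.34  0.12  0.26] 0.414 j7 -0.31 tilt [-0.0005 -0.001 ]
20.025 [ 0.523  -0.2294  0.0982] yaw -80.2 [ 0.6 -1.5 -1.4] [-0.44  0.1   0.23] 0.41 j7 -0.39 tilt [-0.0003 -0.0012]
20.4 [ 0.523  -0.2297  0.0982] yaw -86.1 [-0.7 -2.2 -1.9] [-0.59  0.12  0.73] 0.41 j7 -0.48 tilt [-0.0002 -0.0017]
```

The torque test is clear. The sleeve turns freely both ways at about 0.25 N m, then resists at 0.73 N m past yaw -80°, so it's against its stop and the jaws are biting. I release and move on to the nearer bush.

```bash
python3 -m inch '[{"rx":0,"ry":0,"rz":0,"dx":0,"dy":0,"dz":0,"hand":-0.5},{"rx":0,"ry":0,"rz":0,"dx":0,"dy":0,"dz":0,"hand":-0.5},{"rx":0,"ry":0,"rz":0,"dx":0,"dy":0,"dz":0,"hand":-0.5},{"rx":0,"ry":0,"rz":0,"dx":-6,"dy":0,"dz":0,"hand":-0.5},{"rx":0,"ry":0,"rz":0,"dx":-11,"dy":0,"dz":0,"hand":-0.5},{"rx":0,"ry":0,"rz":0,"dx":-13,"dy":0,"dz":0,"hand":-0.5}]' 20 ; python3 go.py .499 .093 .16 10; python3 go.py .499 .093 .11 10 | tail -1
```

```text
t: 21.15
position: [0.5239, -0.23, 0.2306]
tool_rot: [0.483, 0.515, -0.482, 0.518]
contact_force: [-0.2, 0.3, 0.0]
grip_width: 0.753
t 21.15 pos [ 0.5239 -0.23    0.2306] yaw -86.09 tilt [ 0.0032 -0.0022] j [-0.562   0.5632  1.2979  1.8058 -0.5788  1.2236 -0.5969] F [-0.206   0.304   0.0451] M [0.005  0.1439 0.0005] w 0.7526849835315912
(array([  6.99,  -0.3 , -32.41]), array([-96.0896,   0.2469,  -0.0162]))
(array([ 11.99,  -0.31, -32.42]), array([-96.0896,   0.2469,  -0.0162]))
```

```bash
python3 -m inch '[{"rx":-8,"ry":0,"rz":0,"dx":0,"dy":0,"dz":-6,"hand":-0.5},{"rx":-16,"ry":0,"rz":0,"dx":0,"dy":0,"dz":-12,"hand":-0.5},{"rx":-26,"ry":0.2,"rz":0,"dx":0,"dy":0,"dz":-18,"hand":-0.5},{"rx":-26,"ry":0.2,"rz":0,"dx":2,"dy":-0.2,"dz":-24,"hand":-0.5},{"rx":-26,"ry":0.2,"rz":0,"dx":5,"dy":-0.3,"dz":-30,"hand":-0.5},{"rx":-26,"ry":0.2,"rz":0,"dx":10,"dy":-0.3,"dz":-32.4,"hand":-0.5},{"rx":-26,"ry":0.2,"rz":0,"dx":12,"dy":-0.3,"dz":-32.4,"hand":-0.5},{"rx":-26,"ry":0.2,"rz":0,"dx":12,"dy":-0.3,"dz":-32.4,"hand":-0.5}]' 20 ; python3 go.py .499 .093 .013 -60
python3 - <<'E'
from h import *
d=cam('side'); s=ctrl.state(); r=R.from_quat(s['tool_rot']); w=s['grip_width']*.046
im=cv2.resize(d['pixels'][200:290,205:325,::-1],None,fx=6,fy=6,interpolation=cv2.INTER_CUBIC)
def dot(p,c): 
    a=proj(d,p); cv2.circle(im,(int((a[1]-205)*6),int((a[0]-200)*6)),3,c,-1)
for o in (w,-w):
  for x in (0,-.019): dot(s['position']+r.apply([x,0,o]),(0,0,255))
for z in (.003,.053): dot([.499,.093,z],(0,255,255))
for z in (.003,.053): dot([.481,.261,z],(0,255,255))
cv2.imwrite('pics/side4.png',im)
E
```

```text
t: 22.15
position: [0.4974, 0.0927, 0.1082]
tool_rot: [0.353, 0.613, -0.354, 0.612]
contact_force: [-0.4, -0.7, -0.3]
grip_width: 0.751
t 22.15 pos [0.4974 0.0927 0.1082] yaw -60.08 tilt [-0.0017 -0.0006] j [-1.1331  0.5731  1.1622  2.0679 -0.6626  0.9411 -0.6549] F [-0.4017 -0.709  -0.2914] M [-0.0186  0.1555  0.0546] w 0.7506679992188424
(array([9.52, 0.18, 0.06]), array([-0.0752, -0.0189,  0.1029]))
```

View pics/side4.png

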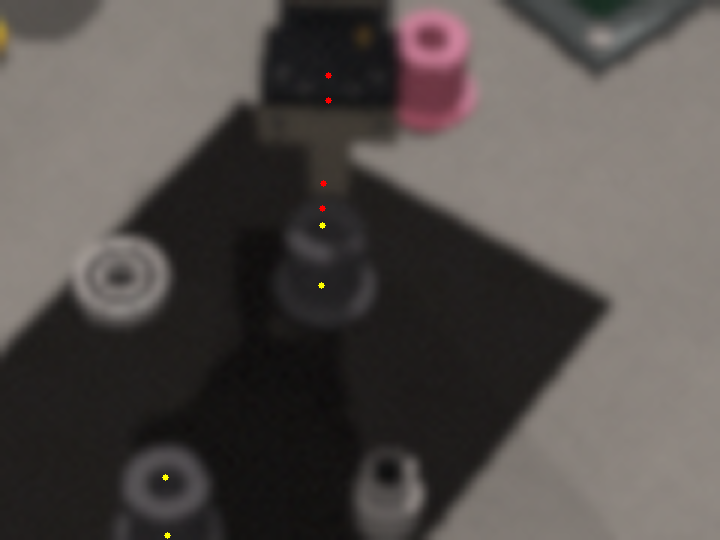

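The side view shows the near finger directly over bush B, whose top is at (327,222) in the crop. A's bore at (166,483) agrees with its estimate. I lower, grip and lift a little to weigh it.

```bash
python3 -m inch '[{"rx":0,"ry":0,"rz":0,"dx":4,"dy":0.1,"dz":0,"hand":-0.5},{"rx":0,"ry":0,"rz":0,"dx":7.5,"dy":0.1,"dz":0,"hand":-0.5},{"rx":0,"ry":0,"rz":0,"dx":9.3,"dy":0.1,"dz":0,"hand":-0.5},{"rx":0,"ry":0,"rz":0,"dx":9.3,"dy":0.1,"dz":0,"hand":-0.5},{"rx":0,"ry":0,"rz":0,"dx":9.3,"dy":0.1,"dz":0,"hand":1},{"rx":0,"ry":0,"rz":0,"dx":9.3,"dy":0.1,"dz":0,"hand":1},{"rx":0,"ry":0,"rz":0,"dx":9.3,"dy":0.1,"dz":0,"hand":1},{"rx":0,"ry":0,"rz":0,"dx":9.3,"dy":0.1,"dz":0,"hand":1}]' 25 >/dev/null; python3 st.py; python3 -m inch '[{"rx":0,"ry":0,"rz":0,"dx":-2,"dy":0,"dz":0,"hand":1},{"rx":0,"ry":0,"rz":0,"dx":-4,"dy":0,"dz":0,"hand":1},{"rx":0,"ry":0,"rz":0,"dx":-4,"dy":0,"dz":0,"hand":1},{"rx":0,"ry":0,"rz":0,"dx":-4,"dy":0,"dz":0,"hand":1},{"rx":0,"ry":0,"rz":0,"dx":-4,"dy":0,"dz":0,"hand":1}]'; python3 st.py; python3 -m inch '[{"rx":0,"ry":0,"rz":0,"dx":0,"dy":0,"dz":0,"hand":1}]'>/dev/null; python3 st.py
```

```text
23.2 [0.5003 0.0926 0.0171] yaw -60.1 [ 1.1 -0.9  4.6] [-0.18 -0.    0.02] 0.418 j7 -0.53 tilt [0.0024 0.0001]
t: 23.82
position: [0.4994, 0.0926, 0.0562]
tool_rot: [0.354, 0.612, -0.354, 0.612]
contact_force: [-0.2, -0.1, -4.1]
grip_width: 0.416
23.825 [0.4994 0.0926 0.0562] yaw -60.1 [-0.2 -0.1 -4.1] [-0.05  0.16 -0.01] 0.416 j7 -0.59 tilt [ 0.0008 -0.0003]
23.95 [0.499  0.0924 0.0557] yaw -60.1 [-0.2 -0.1 -5. ] [-0.03  0.09  0.01] 0.418 j7 -0.59 tilt [-0.0002 -0.0008]
```

Bush B pulls down with 4 to 5 N, so it's the steel one. I set it back gently.

```bash
python3 -m inch '[{"rx":0,"ry":0,"rz":0,"dx":1.5,"dy":0,"dz":0,"hand":1},{"rx":0,"ry":0,"rz":0,"dx":2.8,"dy":0,"dz":0,"hand":1},{"rx":0,"ry":0,"rz":0,"dx":3.4,"dy":0,"dz":0,"hand":1},{"rx":0,"ry":0,"rz":0,"dx":3.6,"dy":0,"dz":0,"hand":1},{"rx":0,"ry":0,"rz":0,"dx":3.75,"dy":0,"dz":0,"hand":1},{"rx":0,"ry":0,"rz":0,"dx":3.85,"dy":0,"dz":0,"hand":1},{"rx":0,"ry":0,"rz":0,"dx":3.85,"dy":0,"dz":0,"hand":1}]' >/dev/null; python3 st.py
```

```text
24.825 [0.4992 0.0925 0.0174] yaw -60.1 [ 0.2 -0.  -4.1] [-0.08  0.17 -0.04] 0.419 j7 -0.53 tilt [ 0.0002 -0.0005]
```

```bash
for i in 1 2 3; do python3 -m inch '[{"rx":0,"ry":0,"rz":0,"dx":0.1,"dy":0,"dz":0,"hand":1},{"rx":0,"ry":0,"rz":0,"dx":0.1,"dy":0,"dz":0,"hand":1}]' >/dev/null; python3 st.py; done
```

```text
25.075 [0.4993 0.0925 0.0171] yaw -60.1 [-3.7  0.8  4.9] [-0.07  0.78  0.02] 0.415 j7 -0.53 tilt [0.0003 0.0004]
25.325 [0.4993 0.0925 0.017 ] yaw -60.2 [-3.9 -0.2  9.7] [-0.08  1.1  -0.  ] 0.416 j7 -0.53 tilt [0.0001 0.0018]
25.575 [0.4993 0.0925 0.017 ] yaw -60.2 [-4.6 -0.3  9.6] [-0.12  1.14  0.04] 0.421 j7 -0.53 tilt [-0.0002  0.0031]
```

```bash
python3 -m inch '[{"rx":0,"ry":0,"rz":0,"dx":0,"dy":0,"dz":0,"hand":-0.5},{"rx":0,"ry":0,"rz":0,"dx":0,"dy":0,"dz":0,"hand":-0.5},{"rx":0,"ry":0,"rz":0,"dx":0,"dy":0,"dz":0,"hand":-0.5},{"rx":0,"ry":0,"rz":0,"dx":-5,"dy":0,"dz":0,"hand":-0.5},{"rx":0,"ry":0,"rz":0,"dx":-9,"dy":0,"dz":0,"hand":-0.5},{"rx":0,"ry":0,"rz":0,"dx":-9,"dy":2.5,"dz":-5,"hand":-0.5},{"rx":0,"ry":0,"rz":0,"dx":-9,"dy":5,"dz":-10,"hand":-0.5},{"rx":0,"ry":0,"rz":0,"dx":-9,"dy":6.9,"dz":-15.5,"hand":-0.5},{"rx":0,"ry":0,"rz":0,"dx":-9,"dy":6.9,"dz":-15.5,"hand":-0.5}]' 25 >/dev/null; python3 go.py .481 .261 .016 -60
```

```text
t 26.7 pos [0.4806 0.2663 0.1068] yaw -59.62 tilt [-0.0008  0.0033] j [-1.3882  0.6479  1.131   1.9691 -0.7139  0.9942 -0.95  ] F [ 0.3697 -1.3295 -0.1629] M [-0.0837  0.1032  0.0112] w 0.7499040168518603
(array([ 9.08, -0.25,  0.51]), array([ 0.3838, -0.1854, -0.0554]))
```

```bash
python3 -m inch '[{"rx":0,"ry":-0.2,"rz":0,"dx":4,"dy":-0.25,"dz":0.4,"hand":-0.5},{"rx":0,"ry":-0.2,"rz":0,"dx":7.5,"dy":-0.25,"dz":0.4,"hand":-0.5},{"rx":0,"ry":-0.2,"rz":0,"dx":9,"dy":-0.25,"dz":0.4,"hand":-0.5},{"rx":0,"ry":-0.2,"rz":0,"dx":9,"dy":-0.25,"dz":0.4,"hand":-0.5},{"rx":0,"ry":-0.2,"rz":0,"dx":9,"dy":-0.25,"dz":0.4,"hand":1},{"rx":0,"ry":-0.2,"rz":0,"dx":9,"dy":-0.25,"dz":0.4,"hand":1},{"rx":0,"ry":-0.2,"rz":0,"dx":9,"dy":-0.25,"dz":0.4,"hand":1},{"rx":0,"ry":-0.2,"rz":0,"dx":9,"dy":-0.25,"dz":0.4,"hand":1}]' 25 >/dev/null; python3 st.py; python3 -m inch '[{"rx":0,"ry":0,"rz":0,"dx":-2,"dy":0,"dz":0,"hand":1},{"rx":0,"ry":0,"rz":0,"dx":-4,"dy":0,"dz":0,"hand":1},{"rx":0,"ry":0,"rz":0,"dx":-4,"dy":0,"dz":0,"hand":1},{"rx":0,"ry":0,"rz":0,"dx":-4,"dy":0,"dz":0,"hand":1},{"rx":0,"ry":0,"rz":0,"dx":-4,"dy":0,"dz":0,"hand":1}]'>/dev/null; python3 st.py; python3 -m inch '[{"rx":0,"ry":0,"rz":0,"dx":0,"dy":0,"dz":0,"hand":1}]'>/dev/null; python3 st.py
```

```text
27.7 [0.481  0.262  0.0175] yaw -59.6 [ 0.2 -0.2  5.1] [-0.31  0.16 -0.04] 0.42 j7 -0.84 tilt [0.0021 0.0008]
28.325 [0.4804 0.2619 0.057 ] yaw -59.6 [-0.3  0.3 -1. ] [-0.02  0.15 -0.  ] 0.421 j7 -0.89 tilt [0.0013 0.0004]
28.45 [0.4802 0.2617 0.0566] yaw -59.6 [-0.5  0.  -2. ] [-0.04  0.14 -0.06] 0.42 j7 -0.89 tilt [ 0.0007 -0.0002]
```

A pulls only 1 to 2 N, so it's the aluminium one. I set it back at z ≈ 0.017.

```bash
python3 -m inch '[{"rx":0,"ry":0,"rz":0,"dx":1.5,"dy":0,"dz":0,"hand":1},{"rx":0,"ry":0,"rz":0,"dx":2.8,"dy":0,"dz":0,"hand":1},{"rx":0,"ry":0,"rz":0,"dx":3.5,"dy":0,"dz":0,"hand":1},{"rx":0,"ry":0,"rz":0,"dx":3.75,"dy":0,"dz":0,"hand":1},{"rx":0,"ry":0,"rz":0,"dx":3.85,"dy":0,"dz":0,"hand":1},{"rx":0,"ry":0,"rz":0,"dx":3.85,"dy":0,"dz":0,"hand":1}]' >/dev/null; python3 st.py;  for i in 1 2; do python3 -m inch '[{"rx":0,"ry":0,"rz":0,"dx":0.1,"dy":0,"dz":0,"hand":1},{"rx":0,"ry":0,"rz":0,"dx":0.1,"dy":0,"dz":0,"hand":1}]' >/dev/null; python3 st.py; done
```

```text
29.2 [0.4804 0.2618 0.0183] yaw -59.6 [ 0.4 -0.2 -0.8] [-0.    0.17 -0.03] 0.42 j7 -0.85 tilt [0.0011 0.0001]
29.45 [0.4806 0.2619 0.0176] yaw -59.6 [-0.4  0.  -0.1] [-0.04  0.13  0.01] 0.424 j7 -0.84 tilt [0.0014 0.0006]
29.7 [0.4807 0.262  0.0175] yaw -59.6 [-2.7 -1.2  8.5] [-0.24  0.85 -0.05] 0.421 j7 -0.84 tilt [0.001  0.0016]
```

```bash
python3 -m inch '[{"rx":0,"ry":0,"rz":0,"dx":0,"dy":0,"dz":0,"hand":-0.5},{"rx":0,"ry":0,"rz":0,"dx":0,"dy":0,"dz":0,"hand":-0.5},{"rx":0,"ry":0,"rz":0,"dx":0,"dy":0,"dz":0,"hand":-0.5},{"rx":0,"ry":0,"rz":0,"dx":-5,"dy":0,"dz":0,"hand":-0.5},{"rx":0,"ry":0,"rz":0,"dx":-9,"dy":0,"dz":0,"hand":-0.5},{"rx":-10,"ry":0,"rz":0,"dx":-9,"dy":-2.5,"dz":5,"hand":-0.5},{"rx":-20,"ry":0,"rz":0,"dx":-9,"dy":-5,"dz":10,"hand":-0.5},{"rx":-30,"ry":0,"rz":0,"dx":-9,"dy":-6.9,"dz":15.5,"hand":-0.5},{"rx":-40,"ry":0,"rz":0,"dx":-9,"dy":-6.9,"dz":15.5,"hand":-0.5},{"rx":-50,"ry":0,"rz":0,"dx":-9,"dy":-6.9,"dz":15.5,"hand":-0.5},{"rx":-60,"ry":0,"rz":0,"dx":-9,"dy":-6.9,"dz":15.5,"hand":-0.5}]' 25 >/dev/null; python3 go.py .4993 .0925 .0175 30
```

```text
t 31.075 pos [0.4994 0.0929 0.1072] yaw 0.67 tilt [0.0011 0.0017] j [-0.9568  0.4389  0.8852  2.0589 -0.4569  0.8463  0.2053] F [-0.6369  0.0048  0.1993] M [-0.0459  0.0311  0.0349] w 0.754034085987971
(array([ 8.97, -0.06, -0.02]), array([-29.3322,   0.0889,  -0.0765]))
```

```bash
python3 -m inch '[{"rx":-10,"ry":0.1,"rz":-0.1,"dx":3,"dy":0,"dz":0,"hand":-0.5},{"rx":-20,"ry":0.1,"rz":-0.1,"dx":6,"dy":0,"dz":0,"hand":-0.5},{"rx":-29.3,"ry":0.1,"rz":-0.1,"dx":7,"dy":0,"dz":0,"hand":-0.5},{"rx":-29.3,"ry":0.1,"rz":-0.1,"dx":7,"dy":0,"dz":0,"hand":-0.5}]' 25 >/dev/null; python3 go.py .4993 .0925 .0175 30
```

```text
t 31.575 pos [0.499  0.0926 0.0366] yaw 29.83 tilt [-0.0016 -0.0007] j [-0.7683  0.5161  0.6482  2.0883 -0.4865  0.6899  0.7227] F [-1.1648 -0.253   0.1669] M [-0.0925 -0.0265  0.0322] w 0.7523122506113925
(array([ 1.91, -0.03,  0.03]), array([-0.1706, -0.0992, -0.0088]))
```

```bash
python3 -m inch '[{"rx":0,"ry":0,"rz":0,"dx":1.8,"dy":0,"dz":0,"hand":-0.5},{"rx":0,"ry":0,"rz":0,"dx":1.8,"dy":0,"dz":0,"hand":-0.5},{"rx":0,"ry":0,"rz":0,"dx":1.8,"dy":0,"dz":0,"hand":1},{"rx":0,"ry":0,"rz":0,"dx":1.8,"dy":0,"dz":0,"hand":1},{"rx":0,"ry":0,"rz":0,"dx":1.8,"dy":0,"dz":0,"hand":1},{"rx":0,"ry":0,"rz":0,"dx":1.8,"dy":0,"dz":0,"hand":1}]' 30 >/dev/null; python3 st.py; python3 -m inch '[{"rx":0,"ry":0,"rz":0,"dx":-3,"dy":0,"dz":0,"hand":1},{"rx":0,"ry":0,"rz":0,"dx":-8,"dy":0,"dz":0,"hand":1},{"rx":0,"ry":0,"rz":0,"dx":-14,"dy":0,"dz":0,"hand":1},{"rx":0,"ry":0,"rz":0,"dx":-20,"dy":0,"dz":0,"hand":1},{"rx":0,"ry":0,"rz":0,"dx":-20,"dy":0,"dz":0,"hand":1}]'>/dev/null; python3 go.py .522 -.230 .22 7
```

```text
32.325 [0.4992 0.0927 0.019 ] yaw 29.8 [-0.3  0.2  3. ] [-0.03  0.1  -0.03] 0.415 j7 0.75 tilt [-0.001  -0.0003]
t 32.95 pos [0.502  0.0933 0.2226] yaw 29.84 tilt [0.0062 0.0038] j [-0.9783  0.2241  0.8541  1.9464 -0.198   1.0484  0.4826] F [ 0.307  -0.1295 -4.3389] M [-0.0537  0.0688 -0.0333] w 0.41465844127296486
(array([  0.15, -29.04, -14.35]), array([22.835 ,  0.4086, -0.0963]))
```

```bash
python3 -m inch '[{"rx":4,"ry":0.1,"rz":0,"dx":-1,"dy":-4,"dz":-2,"hand":1},{"rx":9,"ry":0.2,"rz":0,"dx":-1,"dy":-9,"dz":-4.5,"hand":1},{"rx":14,"ry":0.3,"rz":0,"dx":-1,"dy":-14,"dz":-7,"hand":1},{"rx":19,"ry":0.4,"rz":-0.1,"dx":-1,"dy":-19,"dz":-9.5,"hand":1},{"rx":22.8,"ry":0.4,"rz":-0.1,"dx":-1,"dy":-24,"dz":-12,"hand":1},{"rx":22.8,"ry":0.4,"rz":-0.1,"dx":-1,"dy":-27.5,"dz":-13.5,"hand":1},{"rx":22.8,"ry":0.4,"rz":-0.1,"dx":-1,"dy":-29,"dz":-14.3,"hand":1},{"rx":22.8,"ry":0.4,"rz":-0.1,"dx":-1,"dy":-29,"dz":-14.3,"hand":1},{"rx":22.8,"ry":0.4,"rz":-0.1,"dx":-1,"dy":-29,"dz":-14.3,"hand":1}]'>/dev/null; python3 go.py .522 -.230 .215 7
cat > c.py <<'E'
from h import *
import sys
np.set_printoptions(precision=4,suppress=True)
d=cam('side'); t=cam('top'); s=ctrl.state()
im=cv2.resize(d['pixels'][95:185,260:350,::-1],None,fx=6.5,fy=6.5,interpolation=cv2.INTER_CUBIC)
def dot(p,c):
    a=proj(d,p); cv2.circle(im,(int((a[1]+.5-260)*6.5),int((a[0]+.5-95)*6.5)),2,c,-1)
f=s['position'].copy(); f[2]-=.016
dot(f,(0,0,255)); dot(f+[0,0,.05],(0,0,255)); dot([.522,-.23,.172],(0,255,255)); dot([.518,-.227,.172],(255,255,0))
cv2.imwrite('pics/'+sys.argv[1],im)
for n,c in (('side',d),('top',t)):
    P=cloud(c)
    for k,z in (('cutter_tip',.172),('sleeve_mid',.128),('bush_1',f[2])):
        for m in mark_of(k,n)[:5]:
            w=atz(c,m['location'],z)
            if np.linalg.norm(w[:2]-f[:2])<.05: print(n,k,round(m['conf'],2),w)
    for m in trace('bush_1',n):
        q=P[m['mask']]; w=np.median(q,0)
        if np.linalg.norm(w[:2]-f[:2])<.06: print(n,'bush mask',round(m['conf'],2),m['mask'].sum(),w,q.min(0),q.max(0))
    near=np.linalg.norm(P[...,:2]-f[:2],axis=-1)<.035
    for lo,hi in ((.112,.143),(f[2]+.008,f[2]+.02)):
        q=P[near&(P[...,2]>lo)&(P[...,2]<hi)]
        if len(q): print(n,lo,len(q),q.mean(0),q.min(0),q.max(0))
E
python3 c.py fin1.png
```

```text
t 34.075 pos [ 0.5216 -0.228   0.23  ] yaw 7.08 tilt [-0.0022  0.0013] j [-0.4053  0.4013  0.9899  1.8014 -0.3674  1.1409  0.8297] F [ 0.652   0.5236 -3.5044] M [-0.0147  0.0838  0.0094] w 0.4163886048871865
(array([ 1.5 , -0.21,  0.02]), array([ 0.0844, -0.1156, -0.0918]))
side cutter_tip 0.62 [ 0.5303 -0.2331  0.172 ]
side sleeve_mid 0.94 [ 0.5134 -0.2253  0.128 ]
side bush_1 0.77 [ 0.5179 -0.2256  0.2147]
side bush mask 0.55 238 [ 0.5152 -0.2153  0.2434] [ 0.0213 -0.2453  0.2134] [0.5428 0.8807 1.2204]
side 0.112 110 [ 0.5128 -0.2154  0.1288] [ 0.4956 -0.2448  0.1126] [ 0.5403 -0.2039  0.1427]
side 0.22272721501499987 34 [ 0.513  -0.2152  0.2284] [ 0.4922 -0.2375  0.2227] [ 0.5364 -0.2063  0.2342]
top sleeve_mid 0.75 [ 0.5135 -0.2307  0.128 ]
top sleeve_mid 0.46 [ 0.5123 -0.2212  0.128 ]
top bush_1 0.51 [ 0.4915 -0.1988  0.2147]
```

View pics/fin1.png

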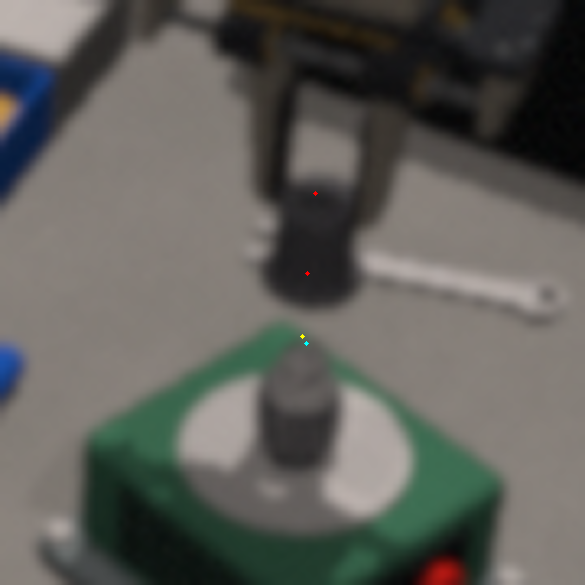

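The side view shows the bush, with its flange around (311,285) in the crop, hanging over the cutter point near (305,338). The depth bands put the spindle at (0.522, -0.2295), which agrees with the gripping estimate. I centre on that and lower.

```bash
python3 go.py .522 -.2297 .204 7 | tail -1; python3 -m inch '[{"rx":0,"ry":-0.1,"rz":-0.1,"dx":1,"dy":-0.17,"dz":0.02,"hand":1},{"rx":0,"ry":-0.1,"rz":-0.1,"dx":1.8,"dy":-0.17,"dz":0.02,"hand":1},{"rx":0,"ry":-0.1,"rz":-0.1,"dx":2.6,"dy":-0.17,"dz":0.02,"hand":1},{"rx":0,"ry":-0.1,"rz":-0.1,"dx":2.6,"dy":-0.17,"dz":0.02,"hand":1},{"rx":0,"ry":-0.1,"rz":-0.1,"dx":2.6,"dy":-0.17,"dz":0.02,"hand":1}]'>/dev/null; python3 go.py .522 -.2297 .204 7; python3 c.py fin2.png
```

```text
(array([ 2.75, -0.04, -0.03]), array([ 0.0508,  0.0179, -0.0014]))
t 35.2 pos [ 0.5227 -0.2311  0.2056] yaw 7.05 tilt [ 0.0024 -0.0017] j [-0.3825  0.4299  0.9709  1.8273 -0.3978  1.0919  0.8563] F [ 0.2795 -0.2638 -4.7294] M [-0.0583  0.0939  0.0228] w 0.41263805173625095
(array([ 0.16,  0.15, -0.05]), array([0.0459, 0.1228, 0.1109]))
side cutter_tip 0.37 [ 0.5182 -0.2332  0.172 ]
side sleeve_mid 0.85 [ 0.5203 -0.2144  0.128 ]
side bush_1 0.72 [ 0.518  -0.2276  0.1898]
side bush mask 0.73 239 [ 0.516  -0.2174  0.2187] [ 0.0213 -0.4711  0.0009] [0.601  0.8807 1.2204]
side 0.112 107 [ 0.5131 -0.2162  0.1291] [ 0.4952 -0.2407  0.1136] [ 0.54   -0.2052  0.1427]
side 0.1978095728762374 33 [ 0.5138 -0.2184  0.2029] [ 0.5004 -0.233   0.1979] [ 0.5353 -0.2058  0.2097]
top sleeve_mid 0.79 [ 0.5257 -0.2203  0.128 ]
```

View pics/fin2.png

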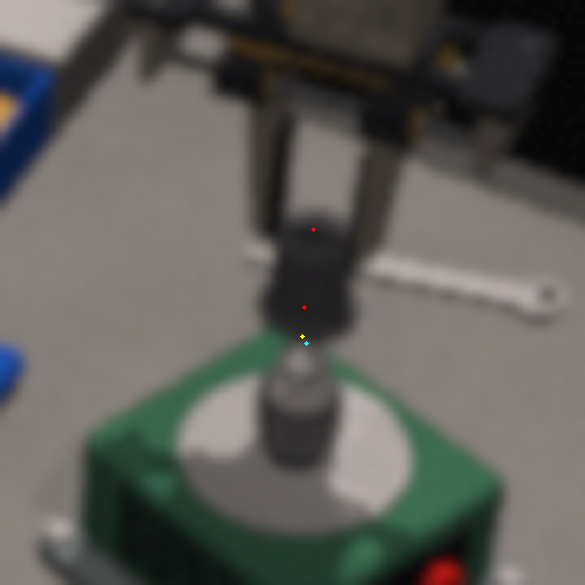

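```bash
python3 -m inch '[{"rx":0,"ry":0.1,"rz":0.1,"dx":0.15,"dy":0.1,"dz":-0.03,"hand":1},{"rx":0,"ry":0.1,"rz":0.1,"dx":0.15,"dy":0.1,"dz":-0.03,"hand":1},{"rx":0,"ry":0.1,"rz":0.1,"dx":0.15,"dy":0.1,"dz":-0.03,"hand":1},{"rx":0,"ry":0.1,"rz":0.1,"dx":0.15,"dy":0.1,"dz":-0.03,"hand":1}]'>/dev/null; python3 go.py .5224 -.230 .204 7
python3 - <<'E'
from h import *
c=cam('side'); t=cam('top'); PT=cloud(t); PS=cloud(c)
for n,P in (('side',PS),('top',PT)):
    for nm,x,y in (('A',.4805,.262),):
        q=P[(np.linalg.norm(P[...,:2]-[x,y],axis=-1)<.03)&(P[...,2]>.02)]; print(n,nm,len(q),q.mean(0).round(4),q[:,2].max().round(3))
    print(n,[(np.round(m['location'],0),round(m['conf'],2)) for m in mark_of('bush_1',n)])
save(c,'end.png',None,1.5)
E
```

```text
t 36.2 pos [ 0.5223 -0.23    0.2041] yaw 7.05 tilt [0.0006 0.0001] j [-0.3821  0.4315  0.9693  1.8288 -0.3995  1.0917  0.8568] F [ 1.6435  0.1956 -4.4075] M [-0.072   0.0303  0.0483] w 0.4168873223309166
(array([ 0.01, -0.  ,  0.01]), array([ 0.0545,  0.0328, -0.0009]))
side A 209 [0.4771 0.2669 0.044 ] 0.06
side [(array([216., 277.]), 0.81), (array([334., 210.]), 0.79), (array([146., 308.]), 0.73), (array([288., 239.]), 0.69)]
top A 74 [0.4785 0.2622 0.0499] 0.061
top [(array([220., 150.]), 0.54), (array([217., 185.]), 0.49), (array([202., 259.]), 0.46)]
```

View pics/end.png

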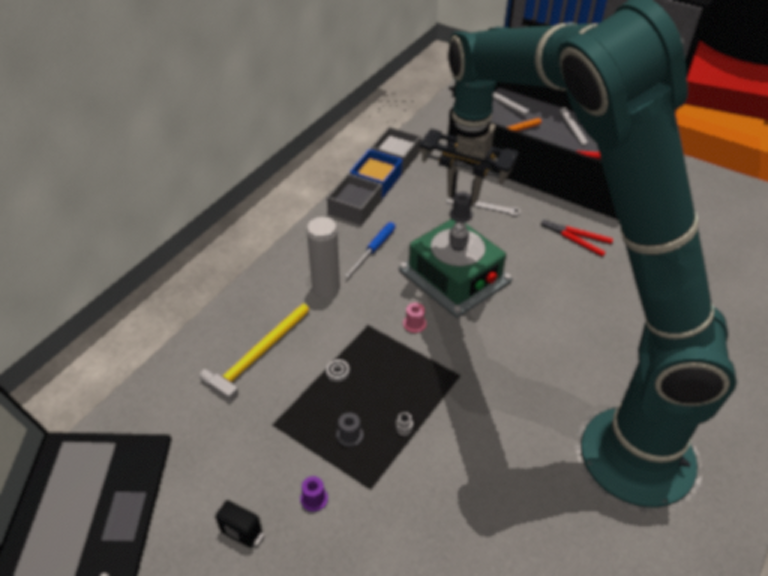

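The light bush stands on the mat at (349,428), everything else lies where it was, and the steel bush hangs over the cutter at (460,210). I hand in.

```bash
python3 -c "
from rig import ctrl
print(ctrl.hand_in())"
```

```text
the job is handed in; nothing more can be done
None
```

I handed the job in with the steel bush held upright, flange down, about 15 mm above the countersink's point. It used about 36 s of the 72 s allowed. No verdict came back.

- **Chuck:** I turned the sleeve clockwise to its stop. It took roughly 0.2–0.4 N m either way, then jumped to 0.73 N m and slipped, so I take the jaws to be biting. My first tries gripped too high and mostly slipped, and the stop was not confirmed until I repeated the turn both ways.
- **Bushes:** The bush at the -y end pulled 4–5 N, so it is the steel one. The one at the +y end pulled 1–2 N and is left standing on the mat. I lowered each until the force showed contact before letting go.
- **Last checks:** The tool is at (0.522, -0.230, 0.204) with a tilt under 0.001 rad. The depth picture puts the spindle axis within about 1 mm of that. The last side picture shows nothing else moved.
- **What disagreed:**
  - The sleeve gripped at about 38 mm, where 44 mm was stated. The 40 mm bushes also read about 38 mm.
  - The turning torque was above the stated 0.08 N m.
  - The fingers appeared to end 10–20 mm above the reported TCP.
  - The networks' points for the spindle scattered by several millimetres, so I relied on touch and depth instead.

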